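# Fill the dish magazine to the mark

## Task

Slide the steel shutter on the dish loader open by its orange tab, then push the dishes along the tray so that they drop one after another into the clear magazine tube, without lifting any of them, until the top of the stack comes up to the upper edge of the red ring: use no more dishes than that takes. Leave the spare dishes on the tray, then slide the shutter fully shut again; all dishes must lie flat with lids up, and do not knock the two beakers or the specimen cup about.

Things in the scene. Friction and masses are not known exactly. Their poses are not given: they have to be found in the camera images.
- loader: fixed dish loader, 405 mm long along its y; origin on the bench, the clear tube's axis at x 0, y -150 mm. Dishes are pushed in -y. Clear tube: bore 70 mm, floor (white pedestal) 33 mm and rim 84 mm above the bench. Beyond its mouth a blue backstop, face at y -187 mm, top 102 mm above the bench. Aluminium shutter guides at the mouth run out to x 126 mm, tops 88.5 mm above the bench
- tray_end (a point): middle of the open +y end of the tray, on its running surface (y +205 mm in the loader's frame), 89 mm above the bench. The tray is a straight channel along y to its lip over the tube (y -114 mm), 69 mm wide, its blue side rails 9 mm above the running surface (outer faces 84 mm apart). A clear bridge crosses the last 28 mm before the lip, 14 mm (underside) to 19 mm above the running surface, and keeps dishes level until they drop
- mouth (a point): point on the tube's axis at the height of the tray's running surface (89 mm above the bench); axes as the loader's: -y is the direction in which dishes are pushed, the lip of the tray is at y = +36 mm from here
- shutter (a joint): steel shutter blade 82 x 72 x 3 mm that slides along the loader's +x over the tube's mouth, just below the level of the tray; 0 = fully shut (mouth covered), 0.088 m = fully open (mouth clear); it stays where it is left; about 1.5 N of friction; moves by pushing its tab along x either way
- shutter_tab (a point): middle of the top edge of the orange upright tab on the shutter (6 mm thick along x, 44 mm along y, top edge 120 mm above the bench, about 31 mm of it above the tray's level). Shut, it stands 38 mm on the -x side of the tube's axis; open, 50 mm on the +x side
- fill_mark: red ring clamped round the outside of the tube, 85 mm across, 4 mm high; fixed, at a different height each time. Origin: on the tube's axis at the height of the ring's upper edge, which is the fill mark
- dish_1: covered culture dish, a flat disc 64 mm across and 12 mm high, yellow lid on a white base, about 40 g, slippery; origin: centre of its underside, z up through the lid; already lying at the bottom of the tube
- dish_2: covered culture dish, a flat disc 64 mm across and 12 mm high, yellow lid on a white base, about 40 g, slippery; origin: centre of its underside, z up through the lid; number 1 from the tube in the row on the tray, with small gaps between them
- dish_3: covered culture dish, a flat disc 64 mm across and 12 mm high, yellow lid on a white base, about 40 g, slippery; origin: centre of its underside, z up through the lid; number 2 from the tube in the row on the tray, with small gaps between them
- dish_4: covered culture dish, a flat disc 64 mm across and 12 mm high, yellow lid on a white base, about 40 g, slippery; origin: centre of its underside, z up through the lid; number 3 from the tube in the row on the tray, with small gaps between them
- dish_5: covered culture dish, a flat disc 64 mm across and 12 mm high, yellow lid on a white base, about 40 g, slippery; origin: centre of its underside, z up through the lid; number 4 from the tube in the row on the tray, with small gaps between them
- beaker_250: glass beaker 73 mm across, 92 mm high, standing on the bench to the left; origin: centre of its underside; bystander
- beaker_100: glass beaker 57 mm across, 68 mm high, standing on the bench behind the loader; origin: centre of its underside; bystander
- specimen_cup_1: specimen cup with a yellow-orange screw lid, 64 mm across, 71 mm high, behind the loader; origin: centre of its underside; bystander
There are look-alikes about, which are no part of the job. What is shaped like the dish_2 but blue is not meant. Leave any turquoise look-alike of the dish_3 alone.

How it is judged (in metres and radians):
On the way, in this order (a step that is already met when the one before it is completed fails the run):
1. the shutter is open (at least 70 mm) (value of joint shutter above 0.07 m), for 0.1 s.
2. with the shutter open, the top of the stack has come up to the mark and the top dish lies flat (value of joint shutter above 0.06 m and ((horizontal distance between dish_1 and mouth below 0.008 m and angle between dish_1's own z axis and vertical below 0.08 rad and z of dish_1 in the frame of fill_mark between -0.015 and 0.002 m) or (horizontal distance between dish_2 and mouth below 0.008 m and angle between dish_2's own z axis and vertical below 0.08 rad and z of dish_2 in the frame of fill_mark between -0.015 and 0.002 m) or (horizontal distance between dish_3 and mouth below 0.008 m and angle between dish_3's own z axis and vertical below 0.08 rad and z of dish_3 in the frame of fill_mark between -0.015 and 0.002 m) or (horizontal distance between dish_4 and mouth below 0.008 m and angle between dish_4's own z axis and vertical below 0.08 rad and z of dish_4 in the frame of fill_mark between -0.015 and 0.002 m) or (horizontal distance between dish_5 and mouth below 0.008 m and angle between dish_5's own z axis and vertical below 0.08 rad and z of dish_5 in the frame of fill_mark between -0.015 and 0.002 m)) and not ((horizontal distance between dish_1 and mouth below 0.034 m and z of dish_1 in the frame of fill_mark above 0.002 m) or (horizontal distance between dish_2 and mouth below 0.034 m and z of dish_2 in the frame of fill_mark above 0.002 m) or (horizontal distance between dish_3 and mouth below 0.034 m and z of dish_3 in the frame of fill_mark above 0.002 m) or (horizontal distance between dish_4 and mouth below 0.034 m and z of dish_4 in the frame of fill_mark above 0.002 m) or (horizontal distance between dish_5 and mouth below 0.034 m and z of dish_5 in the frame of fill_mark above 0.002 m))), for 0.2 s.
At the end, for the whole second after the job is handed in: Shutter shut within 5 mm; top of the stack from 3 mm below to 14 mm above the ring's upper edge; every dish flat, lid up (0.08 rad), at rest, in the tube (8 mm from its axis) or, if spare, on the tray between the rails with its centre behind the lip; robot clear (((horizontal distance between dish_1 and mouth below 0.008 m and angle between dish_1's own z axis and vertical below 0.08 rad and z of dish_1 in the frame of fill_mark between -0.015 and 0.002 m) or (horizontal distance between dish_2 and mouth below 0.008 m and angle between dish_2's own z axis and vertical below 0.08 rad and z of dish_2 in the frame of fill_mark between -0.015 and 0.002 m) or (horizontal distance between dish_3 and mouth below 0.008 m and angle between dish_3's own z axis and vertical below 0.08 rad and z of dish_3 in the frame of fill_mark between -0.015 and 0.002 m) or (horizontal distance between dish_4 and mouth below 0.008 m and angle between dish_4's own z axis and vertical below 0.08 rad and z of dish_4 in the frame of fill_mark between -0.015 and 0.002 m) or (horizontal distance between dish_5 and mouth below 0.008 m and angle between dish_5's own z axis and vertical below 0.08 rad and z of dish_5 in the frame of fill_mark between -0.015 and 0.002 m)) and not ((horizontal distance between dish_1 and mouth below 0.034 m and z of dish_1 in the frame of fill_mark above 0.002 m) or (horizontal distance between dish_2 and mouth below 0.034 m and z of dish_2 in the frame of fill_mark above 0.002 m) or (horizontal distance between dish_3 and mouth below 0.034 m and z of dish_3 in the frame of fill_mark above 0.002 m) or (horizontal distance between dish_4 and mouth below 0.034 m and z of dish_4 in the frame of fill_mark above 0.002 m) or (horizontal distance between dish_5 and mouth below 0.034 m and z of dish_5 in the frame of fill_mark above 0.002 m)) and value of joint shutter below 0.005 m and angle between each of dish_1, dish_2, dish_3, dish_4, dish_5's own z axis and vertical below 0.08 rad and linear speed of each of dish_1, dish_2, dish_3, dish_4, dish_5 below 0.02 m/s and ((horizontal distance between dish_1 and mouth below 0.008 m and z of dish_1 in the frame of mouth below -0.014 m) or (z of dish_1 in the frame of mouth above -0.003 m and x of dish_1 in the frame of mouth between -0.008 and 0.008 m and y of dish_1 in the frame of mouth between 0.036 and 0.36 m)) and ((horizontal distance between dish_2 and mouth below 0.008 m and z of dish_2 in the frame of mouth below -0.014 m) or (z of dish_2 in the frame of mouth above -0.003 m and x of dish_2 in the frame of mouth between -0.008 and 0.008 m and y of dish_2 in the frame of mouth between 0.036 and 0.36 m)) and ((horizontal distance between dish_3 and mouth below 0.008 m and z of dish_3 in the frame of mouth below -0.014 m) or (z of dish_3 in the frame of mouth above -0.003 m and x of dish_3 in the frame of mouth between -0.008 and 0.008 m and y of dish_3 in the frame of mouth between 0.036 and 0.36 m)) and ((horizontal distance between dish_4 and mouth below 0.008 m and z of dish_4 in the frame of mouth below -0.014 m) or (z of dish_4 in the frame of mouth above -0.003 m and x of dish_4 in the frame of mouth between -0.008 and 0.008 m and y of dish_4 in the frame of mouth between 0.036 and 0.36 m)) and ((horizontal distance between dish_5 and mouth below 0.008 m and z of dish_5 in the frame of mouth below -0.014 m) or (z of dish_5 in the frame of mouth above -0.003 m and x of dish_5 in the frame of mouth between -0.008 and 0.008 m and y of dish_5 in the frame of mouth between 0.036 and 0.36 m))); the robot touches nothing.
It fails at once if a dish is lifted more than 20 mm above the tray (z of any of dish_1, dish_2, dish_3, dish_4, dish_5 in the frame of mouth above 0.02 m).
It fails at once if the large glass beaker is moved more than 30 mm or tipped (distance of beaker_250 from where it was at the start of the episode above 0.03 m or angle between beaker_250's own z axis and vertical above 0.3 rad).
It fails at once if the small glass beaker is moved more than 30 mm or tipped (distance of beaker_100 from where it was at the start of the episode above 0.03 m or angle between beaker_100's own z axis and vertical above 0.3 rad).
It fails at once if the specimen cup is moved more than 30 mm or tipped (distance of specimen_cup_1 from where it was at the start of the episode above 0.03 m or angle between specimen_cup_1's own z axis and vertical above 0.3 rad).
It also fails if it takes over 53 s, if anything falls off the work surface, if the arm or the gripper's body presses on something with over 40 N, if the wrist force passes 120 N, or if a joint passes its speed limit or range.

## Robot

A 6-joint arm with a two-finger parallel gripper is mounted at the origin on a cart in front of the work surface, level with it; the furniture and walls round the work are solid. World frame = base frame: x ahead of the robot, y to its left, z up, the work surface at z = 0. Lengths are in m, angles in degrees, forces in N, time in s.
With the tool pointing down it reaches from about 0.4 to 0.825 m from the base axis. Payload 7 kg.
Tool frame: the origin (TCP) lies at the very end of the fingers, on their centre line; the grasp point (between the pads) lies 19 mm behind it; z points along the fingers, y is the direction in which the jaws open and shut (so a half turn about z gives the same grasp; the last joint's range is limited). The gripper opens to 88 mm and grips with 3 to 60 N. Pads are 19 mm wide; open, the fingers measure 130 mm over their backs; the gripper's body (78 mm by 193 mm) begins 47 mm behind the grasp point.
Start: joints at [-55.915, 20.546, 0.682, 0, -70.136, -16.507], TCP at [0.204, -0.643, 0.227] pointing down, gripper open.
Joint ranges: [-176.03, 176.03], [-82.01, 121.73], [-58.28, 71.71], [-173.87, 95.51], [-174.79, -0.11], [-173.66, 173.66]. Speed limits (degrees/s): [136.94, 136.94, 172.46, 180, 180, 180].

## Interface

Orientations are given as [roll, pitch, yaw] about the fixed x, y, z axes, in that order (R = Rz(yaw) Ry(pitch) Rx(roll)).
In Python, from plant import telemetry, snapshot, calibration, workorder gives the robot as it stands. The module is installed in compiled form; this text tells all that it offers.
- The arm moves only by the tool step_arm, never from a script. Its argument "plan" is text: rows parted by semicolons, each of 7 numbers parted by spaces: the finger opening in cm, from 0 to 8.76, then the shift along the tool's x, y, z in cm, then the turn, a rotation vector about the tool's x, y, z in degrees. A call has 1 to 12 rows; each row shifts and turns the commanded pose from where the row before left it, along the tool's axes as they then stand; what a row does not reach is not made up. A row lasts 1/12 s, in which the tool goes at most 41.7 mm and 7.16 degrees, less where a joint would pass 70% of its speed; a pose out of reach is approached as far as the arm can. A call with a gripper value outside its range is refused whole. The fingers move at their own pace and stop on an object; the grip force is fixed at half the most. Time passes only in rows, so rows that do not move let the fingers close. It gives the time, the measured TCP pose, the force and the opening at its end, in the units of the state.
- telemetry.get_obs(): the state, without advancing time (a new reading comes with each control period).
- snapshot(name): name is "scene" or "top" or "wrist"; returns the picture (420x560x3 uint8, blue, green, red); there is no depth.
- calibration(name): a dict with "K" (3x3 intrinsics, pixels), "camera_from_world" (4x4, takes a point from world to camera coordinates). Camera axes: x right, y up, looking along -z (the intrinsics and any distortion apply to the point x, -y, -z); pixel columns grow to the right and rows downward; lengths in m; the calibration is good to about 2 mm. A picture is of the moment at which its call begins: read the wrist's pose just before it. calibration takes no time and is no camera call; for the wrist camera it gives the pose at the moment of the call.
- workorder.close_job(): hands the job in, once; it reports no verdict.
The state is a dict: "clock": time; "joint_pos": joint angles; "qvel": joint speeds; "tau": joint torques, N m; "tool_pos": TCP position; "orientation": TCP orientation; "force": force on the tool from outside, world axes, zero at the start; "moment": the same for the moment, N m; "opening": finger opening in m.
Only numpy, scipy, OpenCV 4.12 (cv2) and the standard library are available. Lean on these libraries where they do the work, as an engineer would, in place of code of your own. Each camera call takes 0.05 s, during which the arm holds its last target.

## Working session

There is one attempt and no reset: what is moved stays moved. The work goes in short steps, Python scripts to look and compute and a tool call to move; the robot and the scene stay as the last step left them, time stands still between calls to the robot, and variables do not carry over. Pictures are saved under pics/ and viewed, and the job is handed in when it is done.

Besides the shell and the picture viewer there is one more tool, called as name(argument=value, ...) on one line, values as JSON. step_arm: Moves the arm, as the interface text tells. Its arguments: {"type":"object","properties":{"plan":{"type":"string"}},"required":["plan"]}

```bash
mkdir -p pics; python3 - <<'E'
from plant import telemetry, snapshot, calibration, workorder
import cv2
print(telemetry.get_obs())
for n in ("scene","top","wrist"):
    c=calibration(n);print(n,c)
    cv2.imwrite(f"pics/{n}0.png",snapshot(n))
E
```

```text
{'clock': 0.0, 'joint_pos': array([-5.59142291e+01,  2.05910949e+01,  6.32373817e-01, -1.91645897e-02,
       -7.01360144e+01, -1.65073890e+01]), 'qvel': array([-0.03183361, -0.01643635, -0.10809562,  0.01397858,  0.0428894 ,
       -0.01046207]), 'tau': array([ 2.39204292e-04, -5.82720137e+01,  2.93059820e+01,  6.99726328e+00,
        6.93379756e-03, -2.45358196e-04]), 'tool_pos': array([ 0.20367594, -0.64301205,  0.2256189 ]), 'orientation': array([ 1.79904050e+02, -9.64726455e-03, -1.62428137e+02]), 'force': array([-0.03425458, -1.18971236, -0.24158951]), 'moment': array([ 0.02042337,  0.04312895, -0.00711462]), 'opening': 0.08764693489135612}
scene {'K': array([[543.97183354,   0.        , 284.34805649],
       [  0.        , 543.97183354, 218.13924172],
       [  0.        ,   0.        ,   1.        ]]), 'camera_from_world': array([[-0.86188847, -0.50669482, -0.02021443,  0.45540104],
       [ 0.32971545, -0.59024152,  0.73681929, -0.33735185],
       [-0.38527392,  0.62839104,  0.67578747, -1.11147516],
       [ 0.        ,  0.        ,  0.        ,  1.        ]])}
top {'K': a
[... 154 characters left out ...]
'camera_from_world': array([[-0.02416508, -0.99894958, -0.03893318, -0.08261464],
       [ 0.98698308, -0.03003332,  0.15799494, -0.60751585],
       [-0.15899827, -0.03460843,  0.98667209, -0.92582654],
       [ 0.        ,  0.        ,  0.        ,  1.        ]])}
wrist {'K': array([[369.71716469,   0.        , 275.66901264],
       [  0.        , 369.71716469, 207.23713495],
       [  0.        ,   0.        ,   1.        ]]), 'camera_from_world': array([[-0.30331662,  0.95288762,  0.00205208,  0.67426981],
       [-0.90768908, -0.2882726 , -0.30495811,  0.03827002],
       [-0.28999925, -0.09436151,  0.95236355, -0.3927522 ],
       [ 0.        ,  0.        ,  0.        ,  1.        ]])}
```

View pics/scene0.png

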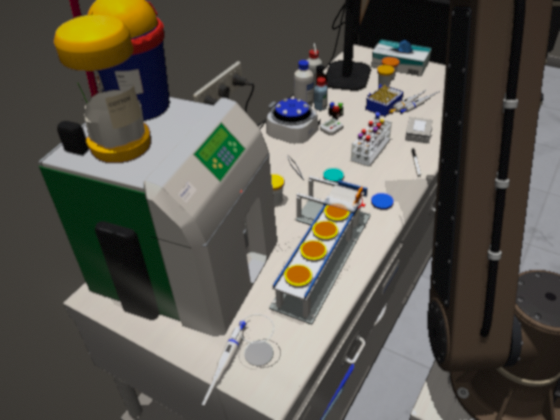

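View pics/top0.png

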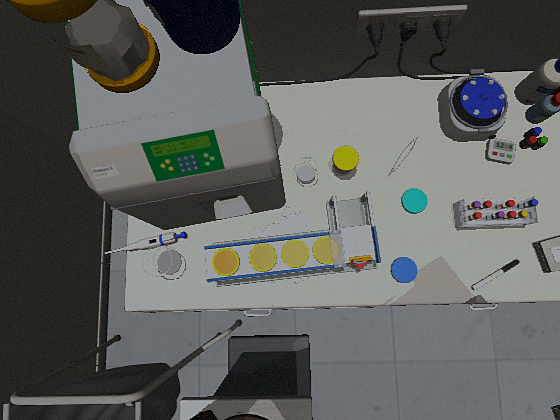

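View pics/wrist0.png

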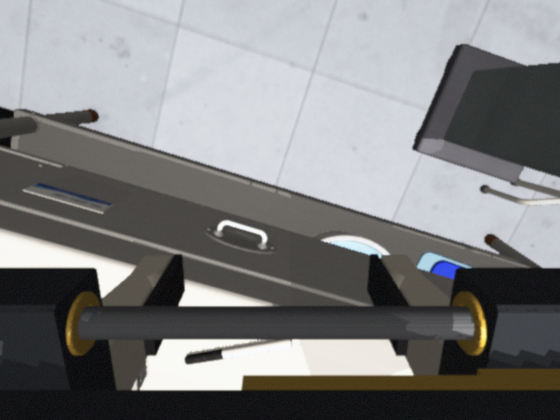

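The pictures show the loader running left to right in the top view (tray end near (207,263), tube near (355,245)). The orange tab is at (360,263). The blue (403,270) and turquoise (414,201) discs are look-alikes on the bench. The four dishes are at (226,262), (263,257), (295,254) and (326,250). I'll zoom in next.

```bash
cat > h.py <<'E'
import numpy as np, cv2
from plant import telemetry, snapshot, calibration
def ray(c,u,v):
    K=c["K"];T=c["camera_from_world"];d=np.array([(u-K[0,2])/K[0,0],-(v-K[1,2])/K[1,1],-1.])
    R=T[:3,:3];return -R.T@T[:3,3],R.T@d
def onz(c,u,v,z):
    o,d=ray(c,u,v);return o+d*(z-o[2])/d[2]
def proj(c,P):
    P=np.atleast_2d(P);T=c["camera_from_world"];q=P@T[:3,:3].T+T[:3,3];K=c["K"]
    return np.c_[K[0,2]+K[0,0]*q[:,0]/-q[:,2],K[1,2]+K[1,1]*-q[:,1]/-q[:,2]]
def tri(c1,p1,c2,p2):
    o1,d1=ray(c1,*p1);o2,d2=ray(c2,*p2)
    A=np.c_[d1,-d2];s=np.linalg.lstsq(A,o2-o1,rcond=None)[0]
    a=o1+s[0]*d1;b=o2+s[1]*d2;return (a+b)/2,np.linalg.norm(a-b)
E
python3 - <<'E'
import cv2
a=cv2.imread('pics/top0.png')[185:295,195:395]
cv2.imwrite('pics/top0c.png',cv2.resize(a,None,fx=4,fy=4,interpolation=cv2.INTER_CUBIC))
a=cv2.imread('pics/scene0.png')[170:320,265:385]
cv2.imwrite('pics/scene0c.png',cv2.resize(a,None,fx=4,fy=4,interpolation=cv2.INTER_CUBIC))
E
```

```text
(no output)
```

View pics/top0c.png

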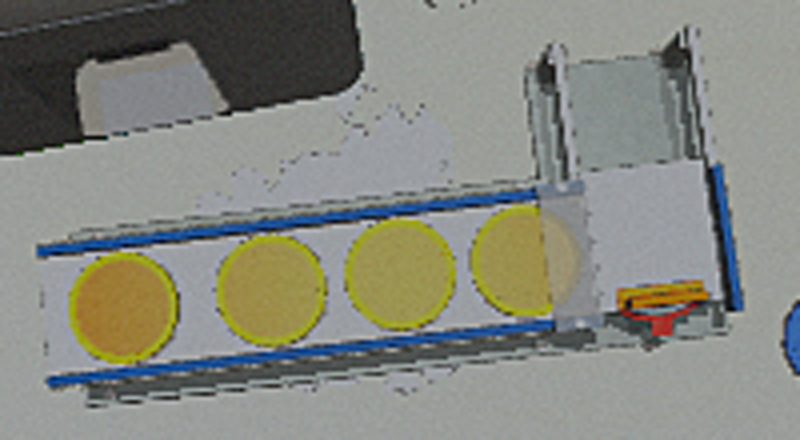

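View pics/scene0c.png

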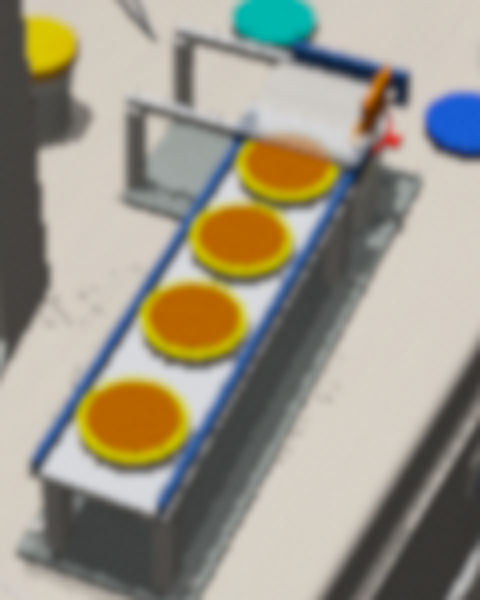

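```bash
cat > m.py <<'E'
from h import *
c=calibration("top");s=calibration("scene")
im=cv2.imread('pics/top0.png')
hsv=cv2.cvtColor(im,cv2.COLOR_BGR2HSV)
roi=np.zeros(im.shape[:2],np.uint8);roi[225:285,200:340]=1
m=((hsv[...,0]>12)&(hsv[...,0]<36)&(hsv[...,1]>70)&(roi>0)).astype(np.uint8)
cs,_=cv2.findContours(m,cv2.RETR_EXTERNAL,cv2.CHAIN_APPROX_NONE)
pts=[]
for k in cs:
    if cv2.contourArea(k)<200: continue
    (u,v),ax,an=cv2.fitEllipse(k);p=onz(c,u,v,.099);pts.append(p);print('dish',u,v,ax,p, 'diam',max(ax)*(-(c["camera_from_world"][2]@np.r_[p,1]))/395)
# rails blue
mb=((hsv[...,0]>95)&(hsv[...,0]<130)&(hsv[...,1]>110)).astype(np.uint8)
r2=np.zeros_like(mb);r2[225:290,200:388]=1;mb*=r2
cs,_=cv2.findContours(mb,cv2.RETR_EXTERNAL,cv2.CHAIN_APPROX_NONE)
for k in cs:
    if cv2.contourArea(k)<30: continue
    bx=cv2.boxPoints(cv2.minAreaRect(k));z=.102 if bx[:,0].min()>365 else .098
    print('blue',cv2.contourArea(k));
    for q in bx: print('  ',q,onz(c,*q,z))
mo=((hsv[...,0]>5)&(hsv[...,0]<22)&(hsv[...,1]>150)).astype(np.uint8);mo[:,:345]=0;mo[:250]=0;mo[:,375:]=0;mo[275:]=0
ys,xs=np.nonzero(mo);print('tab',xs.min(),xs.max(),ys.min(),ys.max(),xs.mean(),ys.mean(),onz(c,xs.mean(),ys.mean(),.12))
E
python3 m.py
```

```text
dish 225.36355590820312 261.5575256347656 (26.937448501586914, 27.514305114746094) [0.47736804 0.02870418 0.099     ] diam 0.06304189750877054
dish 262.2981872558594 257.18994140625 (26.914030075073242, 27.285240173339844) [ 0.48513291 -0.05626225  0.099     ] diam 0.06239921319858409
dish 294.62628173828125 253.14321899414062 (27.2290096282959, 27.277250289916992) [ 0.49241348 -0.13038424  0.099     ] diam 0.06228373389889095
dish 322.8814392089844 250.03334045410156 (19.27562141418457, 29.2945499420166) [ 0.49778936 -0.19493908  0.099     ] diam 0.06678765169219893
blue 170.0
   [206.86781 278.8437 ] [0.43935195 0.0714082  0.098     ]
   [332.93552 264.43597] [ 0.46475276 -0.21637935  0.098     ]
   [333.19983 266.7486 ] [ 0.45955578 -0.21674172  0.098     ]
   [207.13211 281.1563 ] [0.43414459 0.07077211 0.098     ]
blue 166.5
   [203.80264 246.2997 ] [0.51364745 0.07896373 0.098     ]
   [327.9867  231.88545] [ 0.53902775 -0.20839575  0.098     ]
   [328.2546  234.19365] [ 0.53370012 -0.20877926  0.098     ]
   [204.07056 248.6079 ] [0.50830939 0.07830356 0.098     ]
blue 48.0
   [372.7816  226.14334] [ 0.54891569 -0.31043024  0.102     ]
   [375.9727  225.76791] [ 0.54956916 -0.31770141  0.102     ]
   [380.2184  261.85666] [ 0.46779397 -0.32210396  0.102     ]
   [377.0273 262.2321] [ 0.46713683 -0.31493961  0.102     ]
tab 349 371 255 262 359.92537313432837 258.6865671641791 [ 0.47550507 -0.27432182  0.12      ]
```

```bash
python3 - <<'E'
from h import *
from scipy.spatial.transform import Rotation as R
o=telemetry.get_obs();w=calibration("wrist")
Rt=R.from_euler('xyz',o["orientation"],degrees=True).as_matrix()
T=w["camera_from_world"];p=-T[:3,:3].T@T[:3,3]
print("tool axes in world\n",Rt.round(3));print("cam in tool",Rt.T@(p-o["tool_pos"]));print("cam axes in tool (rows x,y,view)",(T[:3,:3]@Rt).round(3))
c=calibration("top");s=calibration("scene")
for n,k in(("top",c),("scene",s)):
    t=k["camera_from_world"];print(n,-t[:3,:3].T@t[:3,3])
yaw=np.radians(5.1);Lx=np.array([np.cos(yaw),np.sin(yaw),0]);Ly=np.array([-np.sin(yaw),np.cos(yaw),0])
ax=np.array([.5055,-.2787,0])
for n,k,f in(("top",c,'top0'),("scene",s,'scene0')):
    for nm,P in dict(tabtopL=ax-.038*Lx-.022*Ly+[0,0,.12],tabtopR=ax-.038*Lx+.022*Ly+[0,0,.12],ringfront=ax-.0425*Lx+[0,0,.06],ringfront7=ax-.0425*Lx+[0,0,.075],end=ax+.355*Ly+[0,0,.089],bs=ax-.037*Ly+[0,0,.102]).items(): print(n,nm,proj(k,P).round(1))
im=cv2.imread('pics/top0.png')
a=im[245:275,335:385];cv2.imwrite('pics/tz.png',cv2.resize(a,None,fx=14,fy=14,interpolation=cv2.INTER_NEAREST))
a=cv2.imread('pics/scene0.png')[180:220,340:380];cv2.imwrite('pics/sz.png',cv2.resize(a,None,fx=14,fy=14,interpolation=cv2.INTER_NEAREST))
# machine lower edge
for q in [(130,208),(180,228),(230,218),(283,208)]:
    print(q,[onz(c,*q,z).round(3)[:2] for z in(.0,.2,.3,.4)])
E
```

```text
tool axes in world
 [[-0.953 -0.302 -0.   ]
 [-0.302  0.953  0.001]
 [ 0.     0.001 -1.   ]]
cam in tool [ 0.08240871 -0.00039235 -0.15858575]
cam axes in tool (rows x,y,view) [[ 0.001  1.    -0.001]
 [ 0.952 -0.001  0.305]
 [ 0.305 -0.001 -0.952]]
top [ 0.45040665 -0.13281499  1.00625518]
scene [0.07551263 0.73007131 1.00889401]
top tabtopL [[373.6 261. ]]
top tabtopR [[353.7 263.3]]
top ringfront [[359.7 264.7]]
top ringfront7 [[360.7 264.6]]
top end [[206.3 263.7]]
top bs [[376.1 243.7]]
scene tabtopL [[362.8 185. ]]
scene tabtopR [[357.  195.1]]
scene ringfront [[359.9 208.1]]
scene ringfront7 [[360.3 203.8]]
scene end [[287.6 291.3]]
scene bs [[350.5 183.4]]
(130, 208) [array([0.626, 0.298]), array([0.591, 0.212]), array([0.574, 0.169]), array([0.556, 0.126])]
(180, 228) [array([0.569, 0.164]), array([0.546, 0.105]), array([0.534, 0.076]), array([0.522, 0.046])]
(230, 218) [array([0.592, 0.034]), array([0.564, 0.001]), array([ 0.55 , -0.016]), array([ 0.536, -0.032])]
(283, 208) [array([ 0.614, -0.104]), array([ 0.581, -0.109]), array([ 0.565, -0.112]), array([ 0.549, -0.115])]
```

View pics/tz.png

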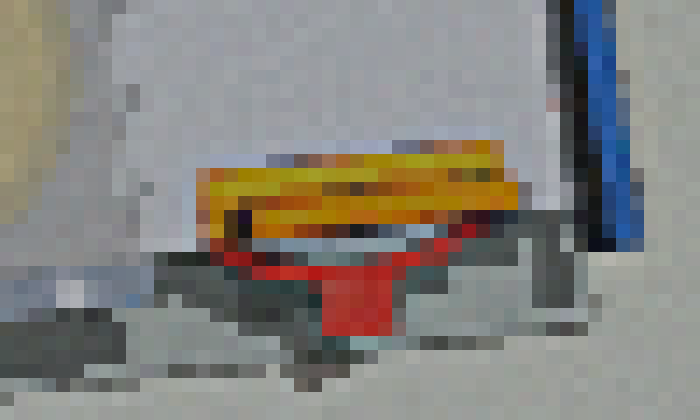

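View pics/sz.png

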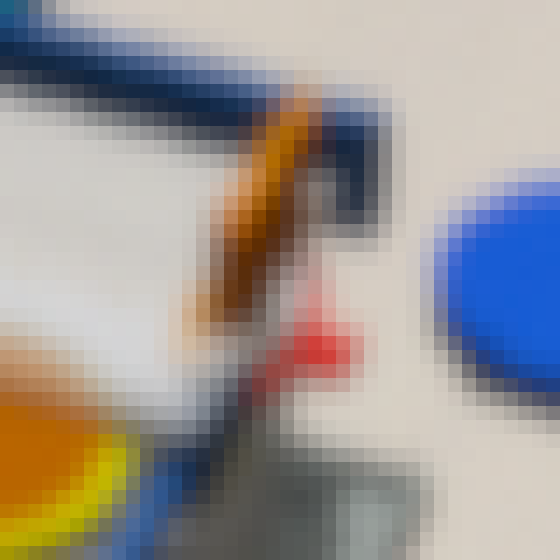

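```bash
cat >> h.py <<'E'
from scipy.spatial.transform import Rotation as Ro
YAW=5.1
def rot(tilt=0,dy=0): # tool down, tool x = -loader x ; tilt: tool z leans to +loader x
    return Ro.from_euler('z',180+YAW+dy,degrees=True)*Ro.from_euler('y',0)*Ro.from_euler('x',180,degrees=True)*Ro.from_euler('y',-tilt,degrees=True)
def plan(p1,r1,n,op,p0=None,r0=None):
    o=telemetry.get_obs()
    p0=o["tool_pos"] if p0 is None else np.array(p0);r0=Ro.from_euler('xyz',o["orientation"],degrees=True) if r0 is None else r0
    p1=np.array(p1);rv=(r0.inv()*r1).as_rotvec();rows=[]
    for i in range(n):
        a=r0*Ro.from_rotvec(rv*i/n);d=a.inv().apply((p1-p0)/n)*100
        rows.append(" ".join("%g"%round(v,2) for v in [op,*d,*np.degrees(rv/n)]))
    print("; ".join(rows));print("mm/row",np.linalg.norm(p1-p0)/n*1e3,"deg/row",np.degrees(np.linalg.norm(rv))/n)
def st():
    o=telemetry.get_obs();print(o["clock"],o["tool_pos"].round(4),o["orientation"].round(2),o["force"].round(1),o["opening"])
E
python3 - <<'E'
from h import *
plan([.40,-.285,.19],rot(25),12,0)
print(rot(0).as_matrix().round(3))
E
```

```text
0 -2.46 2.35 0.3 0.23 -2.08 1.02; 0 -2.41 2.4 0.38 0.23 -2.08 1.02; 0 -2.35 2.44 0.46 0.23 -2.08 1.02; 0 -2.29 2.48 0.53 0.23 -2.08 1.02; 0 -2.22 2.53 0.6 0.23 -2.08 1.02; 0 -2.15 2.57 0.67 0.23 -2.08 1.02; 0 -2.08 2.61 0.74 0.23 -2.08 1.02; 0 -2.01 2.65 0.8 0.23 -2.08 1.02; 0 -1.93 2.69 0.86 0.23 -2.08 1.02; 0 -1.85 2.72 0.92 0.23 -2.08 1.02; 0 -1.76 2.76 0.97 0.23 -2.08 1.02; 0 -1.68 2.79 1.02 0.23 -2.08 1.02
mm/row 34.16291444223383 deg/row 2.325685309145307
[[-0.996 -0.089 -0.   ]
 [-0.089  0.996  0.   ]
 [ 0.     0.    -1.   ]]
```

step_arm(plan="0 -2.46 2.35 0.3 0.23 -2.08 1.02; 0 -2.41 2.4 0.38 0.23 -2.08 1.02; 0 -2.35 2.44 0.46 0.23 -2.08 1.02; 0 -2.29 2.48 0.53 0.23 -2.08 1.02; 0 -2.22 2.53 0.6 0.23 -2.08 1.02; 0 -2.15 2.57 0.67 0.23 -2.08 1.02; 0 -2.08 2.61 0.74 0.23 -2.08 1.02; 0 -2.01 2.65 0.8 0.23 -2.08 1.02; 0 -1.93 2.69 0.86 0.23 -2.08 1.02; 0 -1.85 2.72 0.92 0.23 -2.08 1.02; 0 -1.76 2.76 0.97 0.23 -2.08 1.02; 0 -1.68 2.79 1.02 0.23 -2.08 1.02")

```text
clock: 1.15
tool_pos: [0.4006, -0.2839, 0.1907]
orientation: [-180.0, 25.2, -174.9]
force: [2.0, -0.1, -0.1]
opening: 0.013
```

```bash
python3 - <<'E'
from h import *
import json
st();w=calibration("wrist");im=snapshot("wrist");cv2.imwrite('pics/w1.png',im)
np.savez('w1.npz',K=w["K"],T=w["camera_from_world"])
E
```

```text
1.15 [ 0.4006 -0.2839  0.1907] [-180.     25.2  -174.95] [ 2.  -0.1 -0.1] 0.012974223089822245
```

View pics/w1.png

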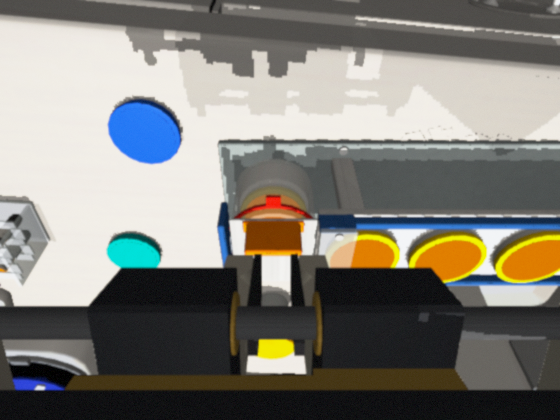

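```bash
python3 - <<'E'
from h import *
a=cv2.imread('pics/w1.png')[150:265,205:345];cv2.imwrite('pics/w1c.png',cv2.resize(a,None,fx=5,fy=5,interpolation=cv2.INTER_CUBIC))
E
```

```text
(no output)
```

View pics/w1c.png

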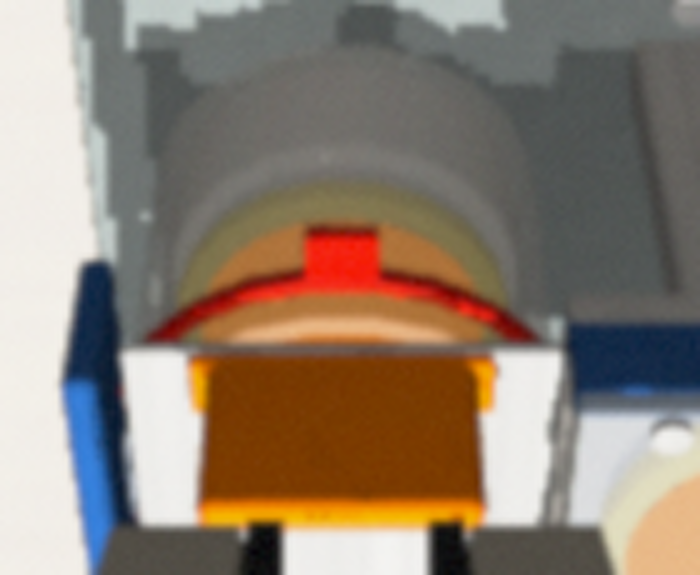

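```bash
python3 - <<'E'
from h import *
d=np.load('w1.npz');w={"K":d["K"],"camera_from_world":d["T"]}
c=calibration("top")
f=lambda x,y:(205+(x+.5)/5-.5,150+(y+.5)/5-.5)
yaw=np.radians(5.1);Lx=np.array([np.cos(yaw),np.sin(yaw),0]);Ly=np.array([-np.sin(yaw),np.cos(yaw),0])
A=np.array([.5055,-.2787,0])
loc=lambda p:np.r_[(p-A)@Lx,(p-A)@Ly,p[2]].round(4)
for nm,q,z in [("tabtop L near edge",(202,503),.12),("tabtop L far",(202,525),.12),("tabtop R near",(483,503),.12),("tabtop R far",(483,525),.12),("blade edgeL",(125,348),.0885),("blade edgeR",(562,348),.0885),("backstop top near corner L",(68,385),.102),("backstop top near R",(105,380),.102)]:
    p=onz(w,*f(*q),z);print(nm,p.round(4),loc(p))
print("cam",loc(ray(w,0,0)[0]))
for nm,q in [("ring up Lof lug",(300,294)),("ring up R of lug",(385,290)),("ring low L of lug",(303,272)),("ring low R",(383,272)),("lug top?",(342,297)),("tubebottom front",(345,45)),("dish1 lid front",(342,222)),("dish1 front",(342,180))]:
    o,dd=ray(w,*f(*q))
    out=[]
    for xx in(-.0425,-.0385,-.032):
        t=(xx-(o-A)@Lx)/(dd@Lx);out.append(loc(o+t*dd)[1:])
    print(nm,out)
for q in [(354,263.2),(359,264.3),(365,262.8)]:
    print('topring',[loc(onz(c,*q,z)) for z in(.055,.07)])
for q in [(349.3,262),(350,257),(371,255),(372,260)]: print('toptab',loc(onz(c,*q,.12)))
E
```

```text
tabtop L near edge [ 0.4706 -0.3004  0.12  ] [-0.0367 -0.0185  0.12  ]
tabtop L far [ 0.4757 -0.3002  0.12  ] [-0.0316 -0.0188  0.12  ]
tabtop R near [ 0.4669 -0.2589  0.12  ] [-0.0367  0.0232  0.12  ]
tabtop R far [ 0.4719 -0.2582  0.12  ] [-0.0316  0.0234  0.12  ]
blade edgeL [ 0.4708 -0.3146  0.0885] [-0.0378 -0.0327  0.0885]
blade edgeR [ 0.4646 -0.2448  0.0885] [-0.0378  0.0374  0.0885]
backstop top near corner L [ 0.466  -0.3221  0.102 ] [-0.0432 -0.0397  0.102 ]
backstop top near R [ 0.4644 -0.3164  0.102 ] [-0.0443 -0.0339  0.102 ]
cam [-0.2468  0.004   0.2989]
ring up Lof lug [array([-0.0047,  0.0809]), array([-0.0048,  0.0766]), array([-0.0051,  0.0697])]
ring up R of lug [array([0.0091, 0.08  ]), array([0.0092, 0.0757]), array([0.0093, 0.0687])]
ring low L of lug [array([-0.0043,  0.0756]), array([-0.0044,  0.0713]), array([-0.0047,  0.0642])]
ring low R [array([0.0088, 0.0756]), array([0.0089, 0.0713]), array([0.0091, 0.0642])]
lug top? [array([0.0021, 0.0816]), array([0.0021, 0.0774]), array([0.002 , 0.0704])]
tubebottom front [array([0.0024, 0.0121]), array([0.0023, 0.0065]), array([ 0.0023, -0.0026])]
dish1 lid front [array([0.002 , 0.0631]), array([0.002 , 0.0585]), array([0.0019, 0.051 ])]
dish1 front [array([0.002 , 0.0521]), array([0.0019, 0.0472]), array([0.0019, 0.0394])]
topring [array([-0.0375,  0.0119,  0.055 ]), array([-0.0376,  0.0141,  0.07  ])]
topring [array([-0.0414,  0.0006,  0.055 ]), array([-0.0414,  0.003 ,  0.07  ])]
topring [array([-0.0395, -0.0139,  0.055 ]), array([-0.0395, -0.0113,  0.07  ])]
toptab [-0.034   0.0312  0.12  ]
toptab [-0.0233  0.0282  0.12  ]
toptab [-0.0243 -0.0183  0.12  ]
toptab [-0.0354 -0.0189  0.12  ]
```

Wrist view: the tab's top edge is at (273,252), the blade edge is at row 219, and the ring arc with its lug is near (273,208). The yellow lid of dish_1 is below it, seen through the tube. The tab puts the tube axis at about (0.509,-0.276), and the ring's upper edge is about 75–77 mm high, so 4 dishes are needed (81 mm). I'll confirm the count when 3 are in. Next I'll open the shutter.

```bash
python3 - <<'E'
from h import *
plan([.446,-.2818,.15],rot(0),5,0)
plan([.446,-.2818,.105],rot(0),3,0,[.446,-.2818,.15],rot(0))
E
```

```text
0 -0.47 -0.13 1.1 0.03 5.07 -0.03; 0 -0.57 -0.12 1.05 0.03 5.07 -0.03; 0 -0.66 -0.12 1 0.03 5.07 -0.03; 0 -0.74 -0.12 0.94 0.03 5.07 -0.03; 0 -0.82 -0.12 0.87 0.03 5.07 -0.03
mm/row 12.027733553823307 deg/row 5.0698950166181005
0 0 -0 1.5 0 0 0; 0 0 -0 1.5 0 0 0; 0 0 -0 1.5 0 0 0
mm/row 15.0 deg/row 0.0
```

step_arm(plan="0 -0.47 -0.13 1.1 0.03 5.07 -0.03; 0 -0.57 -0.12 1.05 0.03 5.07 -0.03; 0 -0.66 -0.12 1 0.03 5.07 -0.03; 0 -0.74 -0.12 0.94 0.03 5.07 -0.03; 0 -0.82 -0.12 0.87 0.03 5.07 -0.03; 0 0 0 1.5 0 0 0; 0 0 0 1.5 0 0 0; 0 0 0 1.5 0 0 0; 0 0 0 0 0 0 0")

```text
clock: 1.95
tool_pos: [0.443, -0.2867, 0.1026]
orientation: [-179.9, -0.6, -174.8]
force: [-0.4, 1.1, -0.7]
opening: 0.0002
```

```bash
python3 - <<'E'
from h import *
st();cv2.imwrite('pics/s2.png',cv2.resize(snapshot("scene")[150:270,260:420],None,fx=5,fy=5,interpolation=cv2.INTER_CUBIC))
E
```

```text
1.95 [ 0.443  -0.2867  0.1026] [-179.92   -0.58 -174.78] [-0.4  1.1 -0.7] 0.00018204471153514026
```

View pics/s2.png

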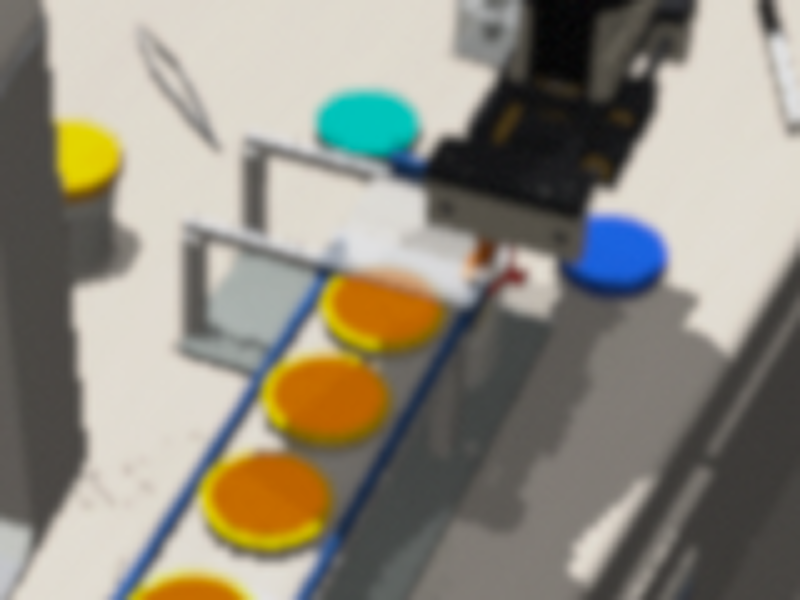

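step_arm(plan="0 -1 0.4 0 0 0 0; 0 -0.8 0 0 0 0 0; 0 -0.9 0 0 0 0 0; 0 -1 0 0 0 0 0; 0 -1 0 0 0 0 0; 0 -1 0 0 0 0 0; 0 -1 0 0 0 0 0; 0 -1 0 0 0 0 0; 0 -1 0 0 0 0 0; 0 -0.9 0 0 0 0 0; 0 -0.7 0 0 0 0 0; 0 0 0 0 0 0 0")

```text
clock: 3.0
tool_pos: [0.5388, -0.2745, 0.1037]
orientation: [-180.0, -1.3, -174.8]
force: [-26.4, -2.6, 15.2]
opening: 0.0002
```

```bash
python3 - <<'E'
from h import *
st();cv2.imwrite('pics/s3.png',cv2.resize(snapshot("scene")[150:270,260:420],None,fx=5,fy=5,interpolation=cv2.INTER_CUBIC))
E
```

```text
3.0 [ 0.5388 -0.2745  0.1037] [-179.96   -1.31 -174.84] [-26.4  -2.6  15.2] 0.0002097008924952936
```

View pics/s3.png

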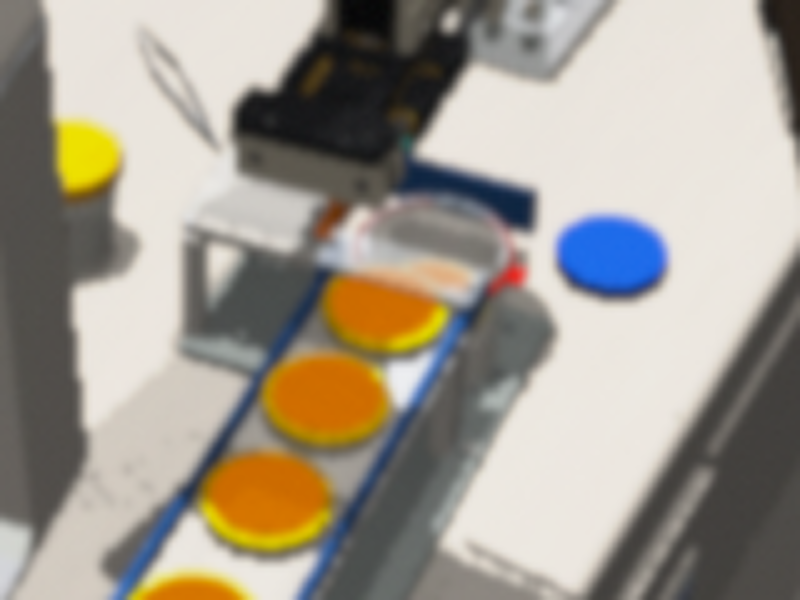

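```bash
python3 - <<'E'
from h import *
s=calibration("scene")
for p in [(.569,.164,0),(.592,.034,0),(.614,-.104,0),(.534,.076,.3)]: print(p,proj(s,p).round())
cv2.imwrite('pics/t3.png',snapshot("top"))
im=cv2.imread('pics/scene0.png')[80:340,40:300];cv2.imwrite('pics/sm.png',cv2.resize(im,None,fx=2.3,fy=2.3))
im=cv2.imread('pics/t3.png');cv2.imwrite('pics/t3c.png',cv2.resize(im[130:300,90:390],None,fx=2.6,fy=2.6))
E
```

```text
(0.569, 0.164, 0) [[232. 327.]]
(0.592, 0.034, 0) [[255. 285.]]
(0.614, -0.104, 0) [[276. 246.]]
(0.534, 0.076, 0.3) [[259. 211.]]
```

View pics/sm.png

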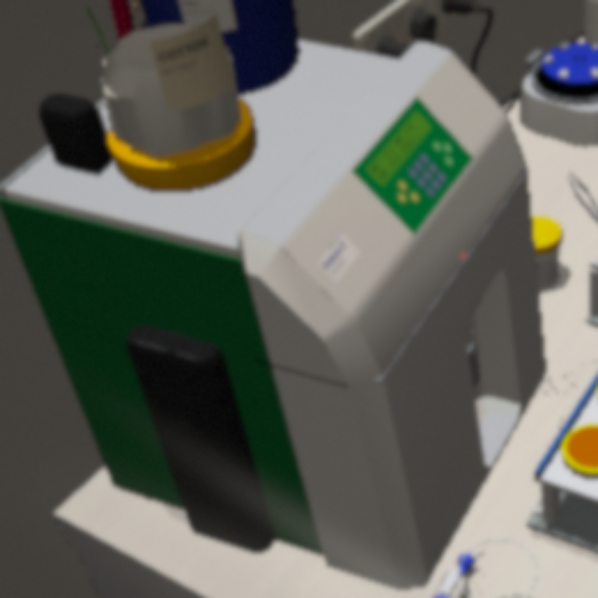

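View pics/t3c.png

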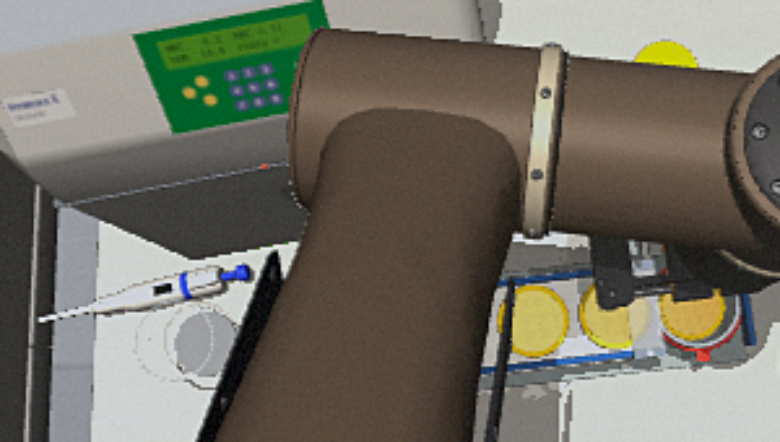

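```bash
python3 - <<'E'
from h import *
c=calibration("top")
print("beaker250",onz(c,168,262,.0),onz(c,168,262,.09))
plan([.50,-.276,.13],rot(0),3,0)
plan([.49,-.27,.165],rot(0),2,0,[.50,-.276,.13],rot(0))
plan([.476,.098,.165],rot(0),11,0,[.49,-.27,.165],rot(0))
E
```

```text
beaker250 [0.4829     0.19374219 0.        ] [0.47999377 0.16453474 0.09      ]
0 1.31 0.06 -0.85 -0.01 -0.4 0.01; 0 1.31 0.06 -0.86 -0.01 -0.4 0.01; 0 1.3 0.06 -0.87 -0.01 -0.4 0.01
mm/row 15.642243130283898 deg/row 0.40393451556356563
0 0.47 0.34 -1.75 0 0 0; 0 0.47 0.34 -1.75 0 0 0
mm/row 18.445866745696723 deg/row 0.0
0 -0.17 3.34 0 0 0 0; 0 -0.17 3.34 0 0 0 0; 0 -0.17 3.34 0 0 0 0; 0 -0.17 3.34 0 0 0 0; 0 -0.17 3.34 0 0 0 0; 0 -0.17 3.34 0 0 0 0; 0 -0.17 3.34 0 0 0 0; 0 -0.17 3.34 0 0 0 0; 0 -0.17 3.34 0 0 0 0; 0 -0.17 3.34 0 0 0 0; 0 -0.17 3.34 0 0 0 0
mm/row 33.478746187409584 deg/row 0.0
```

step_arm(plan="0 1.5 0 0 0 0 0; 0 1.3 0 -1 0 0 0; 0 1.3 0 -1.7 0 0 0; 0 0.5 0.3 -1.75 0 0 0; 0 0.5 0.3 -1.75 0 0 0; 0 -0.17 2.5 0 0 0 0; 0 -0.17 3.3 0 0 0 0; 0 -0.17 3.3 0 0 0 0; 0 0 0 0 0 0 0")

```text
clock: 3.85
tool_pos: [0.4936, -0.1777, 0.1677]
orientation: [-179.8, -0.2, -174.6]
force: [0.1, 0.0, 0.0]
opening: 0.0002
```

```bash
python3 - <<'E'
from h import *
st();cv2.imwrite('pics/t4.png',snapshot("top"));im=cv2.imread('pics/t4.png');cv2.imwrite('pics/t4c.png',cv2.resize(im[170:300,190:390],None,fx=3.9,fy=3.9,interpolation=cv2.INTER_CUBIC))
E
```

```text
3.85 [ 0.4936 -0.1777  0.1677] [-1.7983e+02 -1.6000e-01 -1.7463e+02] [0.1 0.  0. ] 0.00020362483365738308
```

View pics/t4c.png

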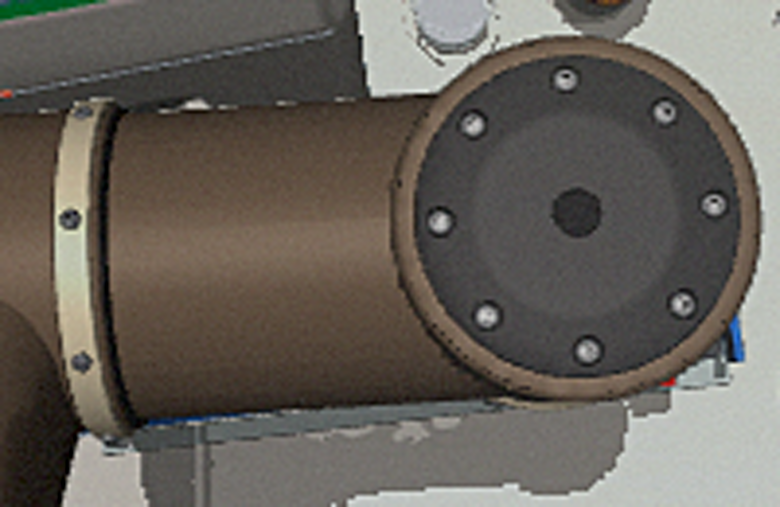

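step_arm(plan="0 -0.08 2.6 0 0 0 0; 0 -0.08 3.2 0 0 0 0; 0 -0.08 3.2 0 0 0 0; 0 -0.08 3.2 0 0 0 0; 0 -0.08 3.2 0 0 0 0; 0 -0.08 3.2 0 0 0 0; 0 -0.08 3.2 0 0 0 0; 0 -0.08 3.2 0 0 0 0; 0 -0.08 2.6 0 0 0 0; 0 0 0 0 0 0 0")

```text
clock: 4.73
tool_pos: [0.476, 0.0978, 0.1664]
orientation: [-179.8, -0.2, -174.6]
force: [-0.1, 0.5, 0.2]
opening: 0.0003
```

```bash
python3 - <<'E'
from h import *
st();
for n in("top","scene","wrist"): 
    w=calibration(n);im=snapshot(n);cv2.imwrite(f'pics/{n}5.png',im)
    if n=="wrist": np.savez('w5.npz',K=w["K"],T=w["camera_from_world"])
im=cv2.imread('pics/top5.png');cv2.imwrite('pics/t5c.png',cv2.resize(im[170:300,190:390],None,fx=3.9,fy=3.9,interpolation=cv2.INTER_CUBIC))
E
```

```text
4.7333 [0.476  0.0978 0.1664] [-179.84   -0.18 -174.6 ] [-0.1  0.5  0.2] 0.0002656582598748443
```

View pics/t5c.png

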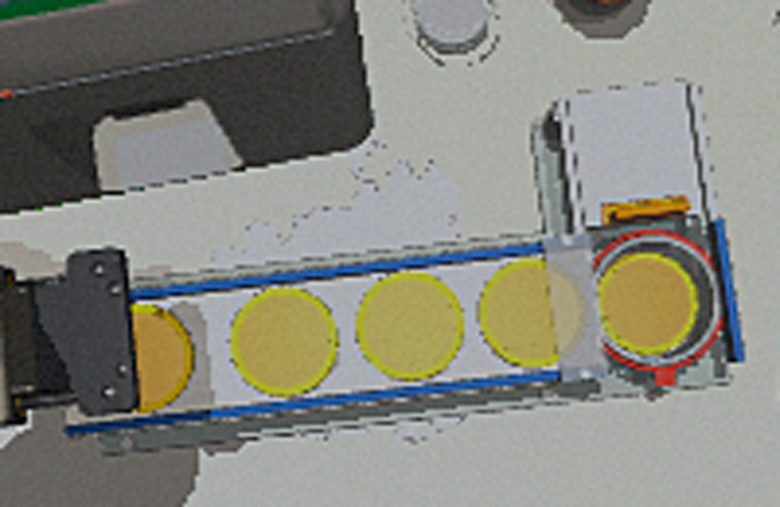

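View pics/wrist5.png

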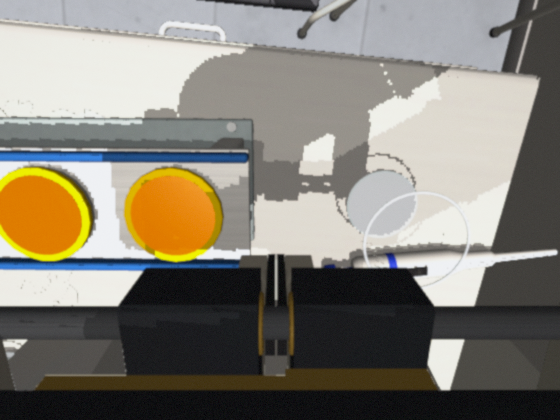

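View pics/scene5.png

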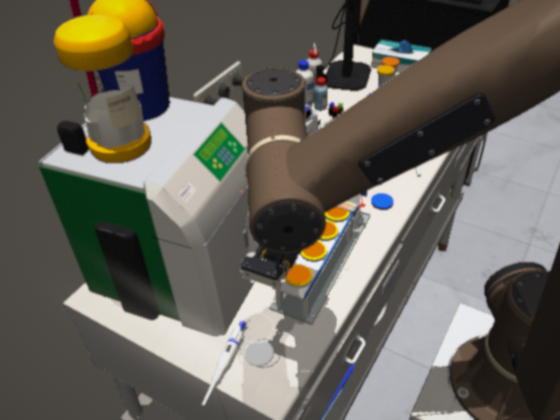

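```bash
python3 - <<'E'
from h import *
c=calibration("top");d=np.load('w5.npz');w={"K":d["K"],"camera_from_world":d["T"]}
yaw=np.radians(5.1);Lx=np.array([np.cos(yaw),np.sin(yaw),0]);Ly=np.array([-np.sin(yaw),np.cos(yaw),0])
A=np.array([.509,-.276,0]);loc=lambda p:np.r_[(p-A)@Lx,(p-A)@Ly,p[2]].round(4)
im=cv2.imread('pics/top5.png');h=cv2.cvtColor(im,cv2.COLOR_BGR2HSV)
m=(((h[...,0]<6)|(h[...,0]>173))&(h[...,1]>120)).astype(np.uint8);m[:225]=0;m[268:]=0;m[:,:335]=0;m[:,380:]=0
P=cv2.findNonZero(m).reshape(-1,2);keep=~((P[:,1]>262)&(abs(P[:,0]-360)<6));P=P[keep]
e=cv2.fitEllipse(P);print('ring mid',e)
for z in(.066,.076): print(loc(onz(c,*e[0],z)), 'mid diam',np.mean(e[1])/395*(-(c["camera_from_world"][2]@np.r_[onz(c,*e[0],z),1])))
im=cv2.imread('pics/wrist5.png');h=cv2.cvtColor(im,cv2.COLOR_BGR2HSV)
m=((h[...,0]>5)&(h[...,0]<36)&(h[...,1]>130)).astype(np.uint8);m[:150]=0;m[268:]=0
cs,_=cv2.findContours(m,cv2.RETR_EXTERNAL,cv2.CHAIN_APPROX_NONE)
for k in cs:
    if cv2.contourArea(k)>1000:
        e=cv2.fitEllipse(k);p=onz(w,*e[0],.098);print('dish',e,p.round(4),loc(p))
        q=k.reshape(-1,2)[np.argmax(k[:,0,0])];print(' rear',loc(onz(w,*q,.098)))
for q in[(249,153),(249,161),(248,122)]: print(loc(onz(w,*q,.098)))
mb=((h[...,0]>95)&(h[...,0]<130)&(h[...,1]>110)).astype(np.uint8)
for col in(20,120,220):
    r=np.nonzero(mb[140:275,col])[0]+140;print(col,r.min(),r.max(),loc(onz(w,col,r.min()-.5,.098)),loc(onz(w,col,r.max()+.5,.098)))
print('tcp',loc(telemetry.get_obs()["tool_pos"]))
E
```

```text
ring mid ((357.5435791015625, 246.43362426757812), (34.52415466308594, 36.31304931640625), 157.16188049316406)
[-0.0034 -0.0027  0.066 ] mid diam 0.08352297151102522
[-0.0039 -0.0011  0.076 ] mid diam 0.0826346704087608
dish ((173.15235900878906, 213.94989013671875), (91.63993835449219, 99.2531967163086), 119.26226806640625) [0.4763 0.0281 0.098 ] [-0.0055  0.3058  0.098 ]
 rear [-0.0009  0.3373  0.098 ]
dish ((43.515506744384766, 213.4521942138672), (88.12195587158203, 101.2750473022461), 133.953369140625) [ 0.484  -0.0557  0.098 ] [-0.0053  0.2217  0.098 ]
 rear [0.0018 0.2521 0.098 ]
[-0.0454  0.3556  0.098 ]
[-0.0405  0.3555  0.098 ]
[-0.0641  0.3553  0.098 ]
20 152 268 [-0.0455  0.2145  0.098 ] [0.0344 0.1984 0.098 ]
120 152 269 [-0.0459  0.2762  0.098 ] [0.0346 0.2665 0.098 ]
220 153 268 [-0.0456  0.3377  0.098 ] [0.0334 0.3346 0.098 ]
tcp [-0.0007  0.3717  0.166 ]
```

step_arm(plan="0 0.5 0 1.5 0 0 0; 0 0 0 2.5 0 0 0; 0 0 0 2 0 0 0; 0 0 0 1.1 0 0 0; 0 0 0 0 0 0 0")

```text
clock: 5.3
tool_pos: [0.4682, 0.0913, 0.0928]
orientation: [-179.7, -0.5, -174.9]
force: [-0.6, 0.5, 0.8]
opening: 0.0004
```

```bash
cat > look.py <<'E'
import sys
from h import *
yaw=np.radians(5.1);Lx=np.array([np.cos(yaw),np.sin(yaw),0]);Ly=np.array([-np.sin(yaw),np.cos(yaw),0])
A=np.array([.505,-.2764,0]);loc=lambda p:np.r_[(p-A)@Lx,(p-A)@Ly,p[2]].round(4)
st();print('tcp loc',loc(telemetry.get_obs()["tool_pos"]))
n=sys.argv[1]
t=snapshot("top")[170:300,190:390];cv2.imwrite(f'pics/t{n}.png',cv2.resize(t,None,fx=3.9,fy=3.9,interpolation=cv2.INTER_CUBIC))
if len(sys.argv)>2:
    t=snapshot("scene")[150:320,250:410];cv2.imwrite(f'pics/s{n}.png',cv2.resize(t,None,fx=3.5,fy=3.5,interpolation=cv2.INTER_CUBIC))
E
python3 look.py 6 s
```

```text
5.3 [0.4682 0.0913 0.0928] [-179.68   -0.52 -174.88] [-0.6  0.5  0.8] 0.0003834880654474569
tcp loc [-0.004   0.3695  0.0928]
```

View pics/s6.png

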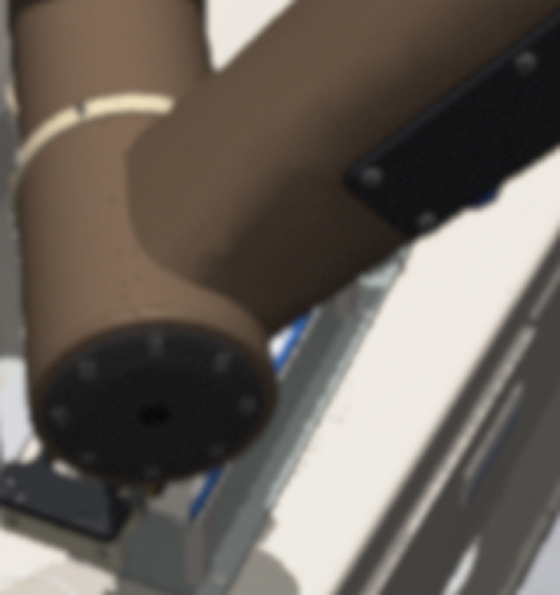

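step_arm(plan="0 0 -0.7 0 0 0 0; 0 0 -0.7 0 0 0 0; 0 0 -0.7 0 0 0 0; 0 0 -0.7 0 0 0 0; 0 0 -0.7 0 0 0 0; 0 0 -0.7 0 0 0 0; 0 0 -0.6 0 0 0 0; 0 0 -0.6 0 0 0 0; 0 0 -0.6 0 0 0 0; 0 0 -0.6 0 0 0 0; 0 0 -0.6 0 0 0 0; 0 0 -0.6 0 0 0 0")

```text
clock: 6.4
tool_pos: [0.4766, 0.0151, 0.0953]
orientation: [-179.8, -0.3, -174.8]
force: [-0.0, 0.8, -0.2]
opening: 0.0004
```

```bash
python3 look.py 7
```

```text
6.4 [0.4766 0.0151 0.0953] [-179.78   -0.29 -174.75] [-0.   0.8 -0.2] 0.0004322447419589289
tcp loc [-0.0023  0.2929  0.0953]
```

View pics/t7.png

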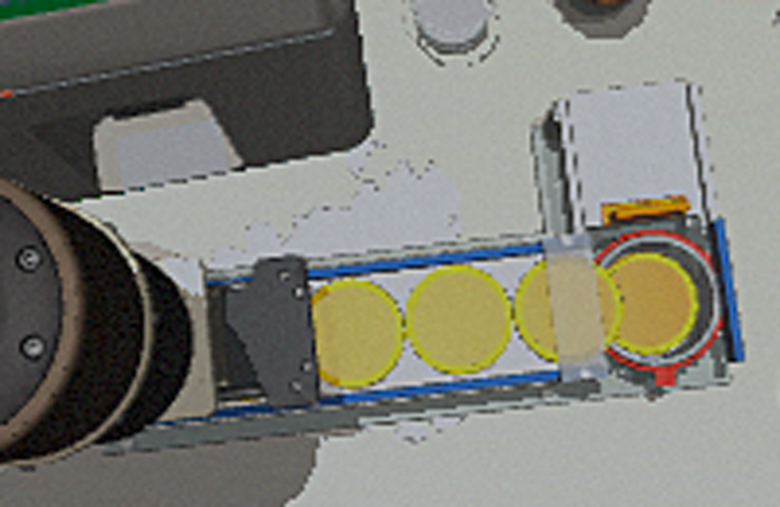

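step_arm(plan="0 0 -0.4 0.05 0 0 0; 0 0 -0.4 0.05 0 0 0; 0 0 -0.4 0 0 0 0; 0 0 -0.4 0 0 0 0; 0 0 -0.4 0 0 0 0; 0 0 -0.4 0 0 0 0; 0 0 -0.4 0 0 0 0; 0 0 -0.4 0 0 0 0; 0 0 -0.4 0 0 0 0; 0 0 -0.4 0 0 0 0; 0 0 -0.4 0 0 0 0; 0 0 -0.4 0 0 0 0")

```text
clock: 7.45
tool_pos: [0.481, -0.0326, 0.0945]
orientation: [-179.8, -0.3, -174.8]
force: [-0.6, 0.7, -0.7]
opening: 0.0009
```

```bash
python3 look.py 8
```

```text
7.45 [ 0.481  -0.0326  0.0945] [-179.78   -0.29 -174.76] [-0.6  0.7 -0.7] 0.0008575600765287929
tcp loc [-0.0022  0.245   0.0945]
```

View pics/t8.png

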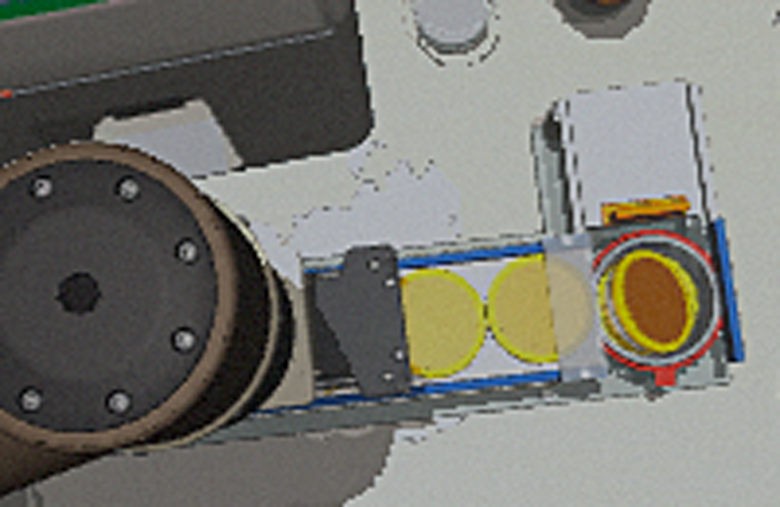

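Dish_2 has dropped off the lip, but in the tube at (655,300) it looks tilted, perhaps still settling. I'll wait a moment and look again.

step_arm(plan="0 0 0 0 0 0 0; 0 0 0 0 0 0 0; 0 0 0 0 0 0 0; 0 0 0 0 0 0 0")

```text
clock: 7.83
tool_pos: [0.481, -0.0321, 0.0945]
orientation: [-179.8, -0.3, -174.7]
force: [-0.9, -0.5, -0.3]
opening: 0.0005
```

```bash
python3 look.py 9
```

```text
7.8333 [ 0.481  -0.0321  0.0945] [-179.78   -0.29 -174.75] [-0.9 -0.5 -0.3] 0.0005066586465887503
tcp loc [-0.0022  0.2455  0.0945]
```

View pics/t9.png

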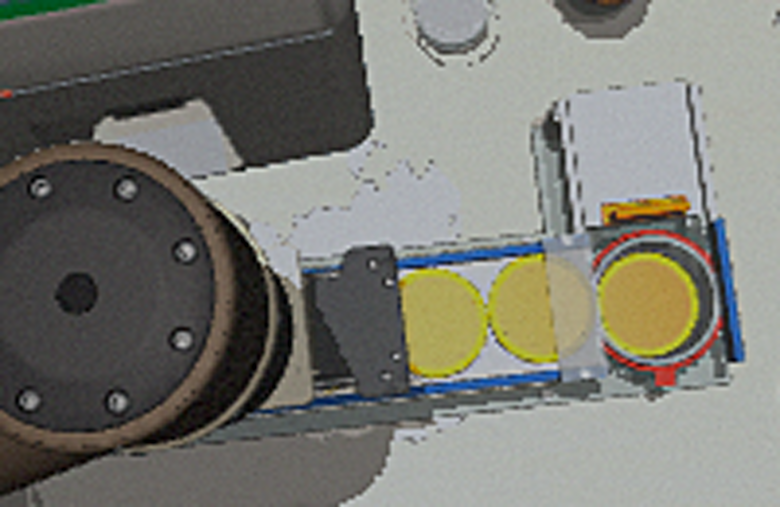

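Dish_2 now lies flat, concentric in the tube at (648,303). I'll push the next one.

step_arm(plan="0 0 -0.6 0 0 0 0; 0 0 -0.6 0 0 0 0; 0 0 -0.6 0 0 0 0; 0 0 -0.6 0 0 0 0; 0 0 -0.6 0 0 0 0; 0 0 -0.6 0 0 0 0; 0 0 -0.6 0 0 0 0; 0 0 -0.5 0 0 0 0; 0 0 -0.5 0 0 0 0; 0 0 -0.4 0 0 0 0; 0 0 -0.4 0 0 0 0; 0 0 -0.4 0 0 0 0")

```text
clock: 8.88
tool_pos: [0.4868, -0.0963, 0.0948]
orientation: [-179.8, -0.3, -174.8]
force: [-0.7, 0.4, -0.2]
opening: 0.0002
```

step_arm(plan="0 0 0 0 0 0 0; 0 0 0 0 0 0 0; 0 0 0 0 0 0 0; 0 0 0 0 0 0 0; 0 0 0 0 0 0 0; 0 0 0 0 0 0 0")

```text
clock: 9.38
tool_pos: [0.4868, -0.0958, 0.0948]
orientation: [-179.8, -0.3, -174.7]
force: [-0.3, -0.5, 0.5]
opening: 0.0003
```

```bash
python3 look.py 10 s
```

```text
9.3833 [ 0.4868 -0.0958  0.0948] [-179.78   -0.28 -174.74] [-0.3 -0.5  0.5] 0.00033901594072926854
tcp loc [-0.002   0.1815  0.0948]
```

View pics/t10.png

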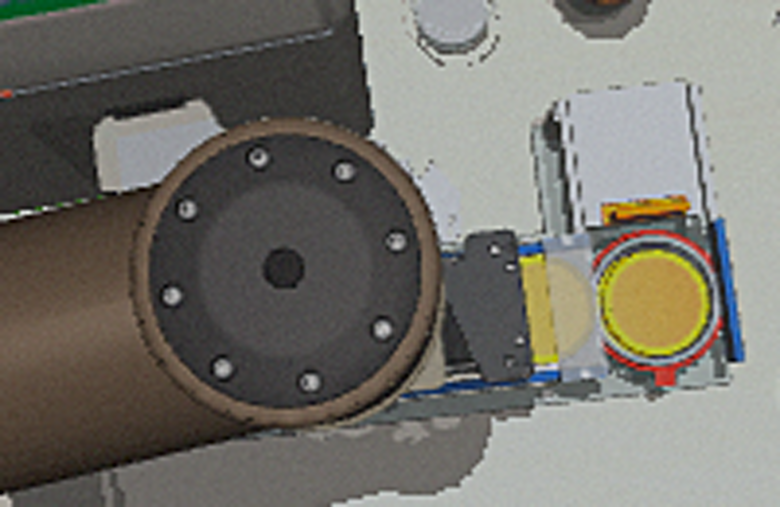

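View pics/s10.png

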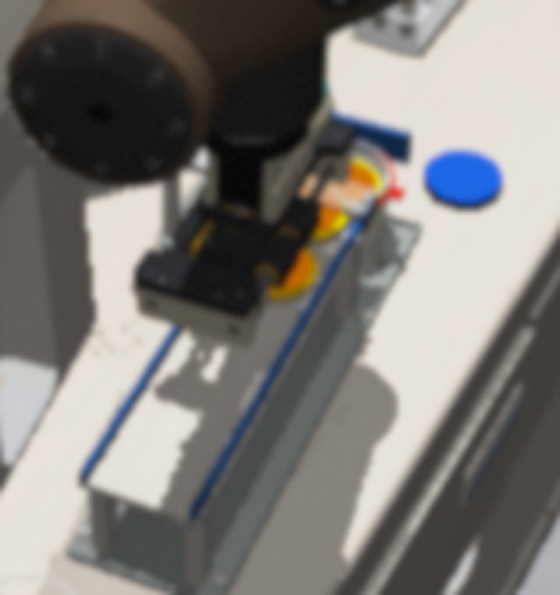

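Dish_3 is flat and centred at (655,303), so the stack is now 3 dishes, 69 mm high. The ring is 76–81 mm by both axis estimates, so one more dish is needed.

step_arm(plan="0 0 -0.6 0 0 0 0; 0 0 -0.6 0 0 0 0; 0 0 -0.6 0 0 0 0; 0 0 -0.6 0 0 0 0; 0 0 -0.6 0 0 0 0; 0 0 -0.6 0 0 0 0; 0 0 -0.6 0 0 0 0; 0 0 -0.5 0 0 0 0; 0 0 -0.5 0 0 0 0; 0 0 -0.4 0 0 0 0; 0 0 -0.4 0 0 0 0; 0 0 -0.4 0 0 0 0")

```text
clock: 10.48
tool_pos: [0.4927, -0.16, 0.095]
orientation: [-179.8, -0.3, -174.8]
force: [-0.3, 1.3, -0.8]
opening: 0.0006
```

step_arm(plan="0 0 0 0 0 0 0; 0 0 0 0 0 0 0; 0 0 0 0 0 0 0; 0 0 0 0 0 0 0; 0 0 0 0 0 0 0; 0 0 0 0 0 0 0")

```text
clock: 10.98
tool_pos: [0.4927, -0.1595, 0.095]
orientation: [-179.8, -0.3, -174.7]
force: [-0.3, 0.0, -0.1]
opening: 0.0003
```

```bash
python3 look.py 11 s
```

```text
10.9833 [ 0.4927 -0.1595  0.095 ] [-179.79   -0.29 -174.74] [-0.3  0.  -0.1] 0.00032515020619030763
tcp loc [-0.0019  0.1176  0.095 ]
```

View pics/t11.png

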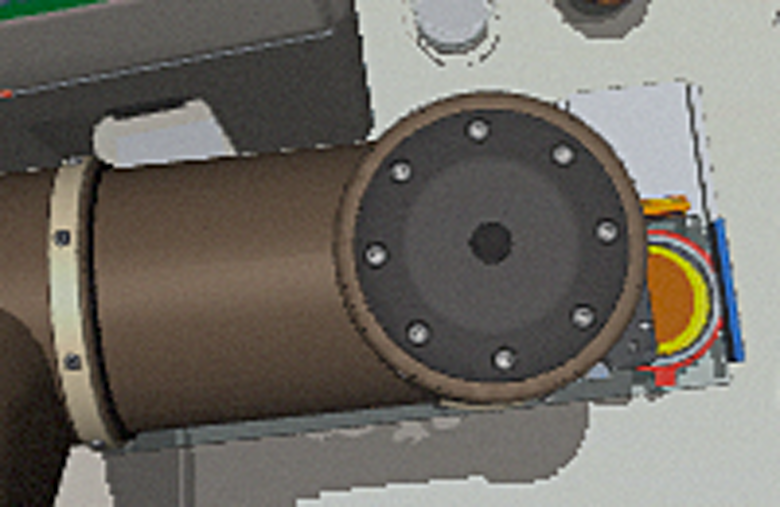

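View pics/s11.png

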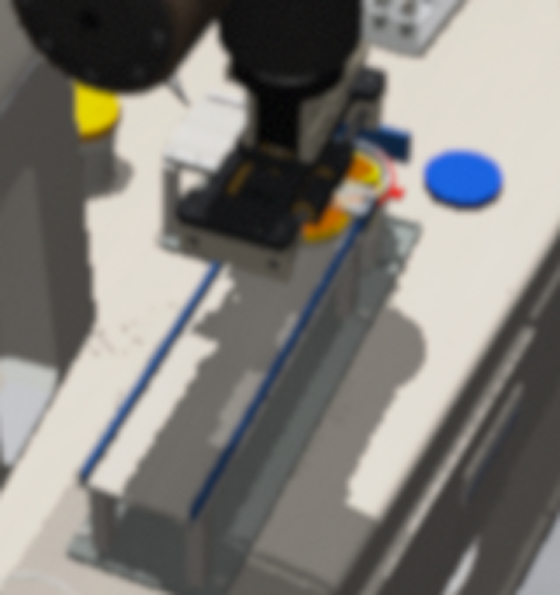

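```bash
python3 - <<'E'
from h import *
plan([.40,-.275,.19],rot(25),5,0,[.475,-.14,.165],rot(0))
E
```

```text
0 1.73 -2.56 -0.5 0 -5 0; 0 1.68 -2.56 -0.65 0 -5 0; 0 1.62 -2.56 -0.79 0 -5 0; 0 1.55 -2.56 -0.93 0 -5 0; 0 1.46 -2.56 -1.06 0 -5 0
mm/row 31.288975694324026 deg/row 4.999999999999999
```

step_arm(plan="0 0 1 0 0 0 0; 0 0 1 0 0 0 0; 0 0.5 0 -3 0 0 0; 0 1 0 -4 0 0 0; 0 1.73 -2.56 -0.5 0 -5 0; 0 1.68 -2.56 -0.65 0 -5 0; 0 1.62 -2.56 -0.79 0 -5 0; 0 1.55 -2.56 -0.93 0 -5 0; 0 1.46 -2.56 -1.06 0 -5 0; 0 0 0 0 0 0 0")

```text
clock: 11.92
tool_pos: [0.4003, -0.2745, 0.1904]
orientation: [-179.8, 24.2, -174.9]
force: [1.6, 0.1, -0.9]
opening: 0.0005
```

```bash
python3 look.py 12; python3 - <<'E'
from h import *
w=calibration("wrist");im=snapshot("wrist");cv2.imwrite('pics/w12.png',im)
np.savez('w12.npz',K=w["K"],T=w["camera_from_world"])
a=im[130:270,195:400];cv2.imwrite('pics/w12c.png',cv2.resize(a,None,fx=3.9,fy=3.9,interpolation=cv2.INTER_CUBIC))
E
```

```text
11.9167 [ 0.4003 -0.2745  0.1904] [-179.78   24.17 -174.86] [ 1.6  0.1 -0.9] 0.0004865652236654891
tcp loc [-0.1041  0.0112  0.1904]
```

View pics/t12.png

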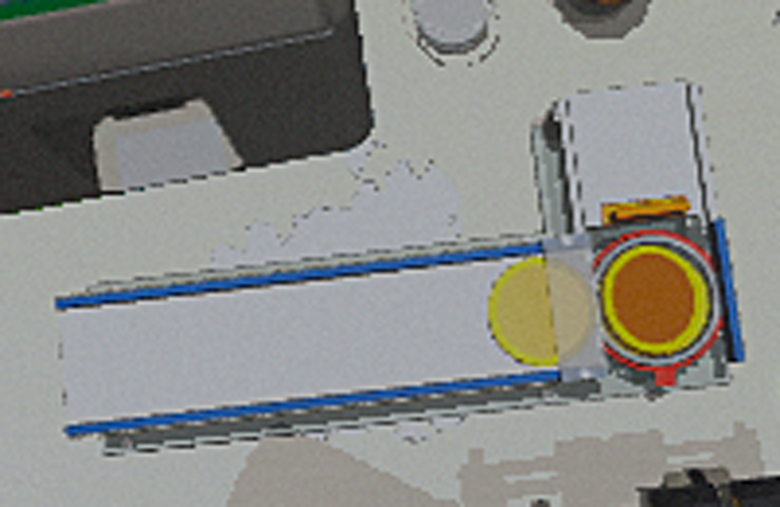

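View pics/w12c.png

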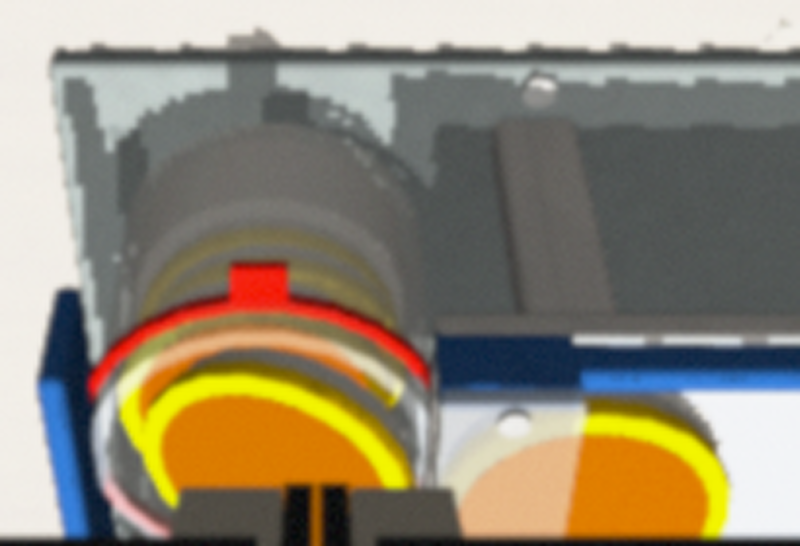

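The top view shows dish_4 dark and narrowed, and the wrist view shows it leaning: its +y edge is hung on the lip and its -y edge is down on dish_3. Dish_5, with its rear at about y+97, can push it a few millimetres further. I'll go back behind dish_5 and nudge it.

```bash
python3 - <<'E'
from h import *
plan([.489,-.137,.16],rot(0),5,0)
E
```

```text
0 -1.54 2.56 1.34 -0.02 4.78 -0.02; 0 -1.65 2.56 1.21 -0.02 4.78 -0.02; 0 -1.74 2.55 1.07 -0.02 4.78 -0.02; 0 -1.83 2.55 0.92 -0.02 4.78 -0.02; 0 -1.9 2.55 0.77 -0.02 4.78 -0.02
mm/row 32.72509066835503 deg/row 4.779920325127878
```

step_arm(plan="0 -1.54 2.56 1.34 0 4.78 0; 0 -1.65 2.56 1.21 0 4.78 0; 0 -1.74 2.55 1.07 0 4.78 0; 0 -1.83 2.55 0.92 0 4.78 0; 0 -1.9 2.55 0.77 0 4.78 0; 0 0 0 2 0 0 0; 0 0 0 2.5 0 0 0; 0 0 0 1.5 0 0 0; 0 0 0 0 0 0 0; 0 0 0 0 0 0 0")

```text
clock: 12.85
tool_pos: [0.4881, -0.1372, 0.0999]
orientation: [-179.9, 0.3, -174.6]
force: [0.4, -1.0, 0.9]
opening: 0.0005
```

```bash
python3 look.py 13 s
```

```text
12.85 [ 0.4881 -0.1372  0.0999] [-179.94    0.33 -174.57] [ 0.4 -1.   0.9] 0.0005381168070232934
tcp loc [-0.0044  0.1402  0.0999]
```

View pics/s13.png

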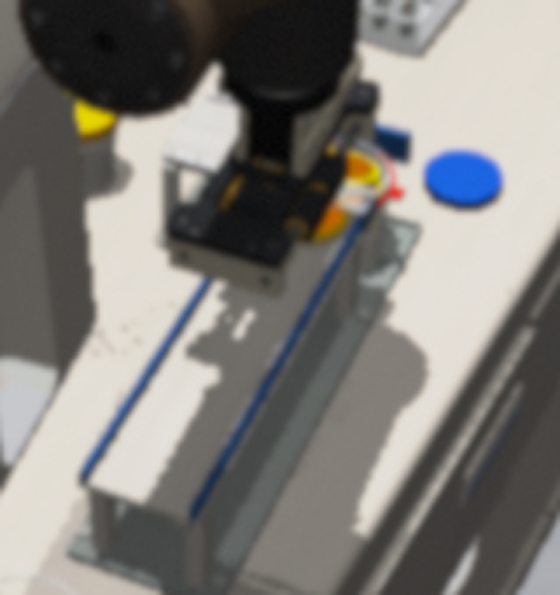

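step_arm(plan="0 0 0 0.5 0 0 0; 0 0 -0.7 0 0 0 0; 0 0 -0.7 0 0 0 0; 0 0 -0.6 0 0 0 0; 0 0 -0.3 0 0 0 0; 0 0 -0.2 0 0 0 0; 0 0 -0.2 0 0 0 0; 0 0 -0.2 0 0 0 0; 0 0 0 0 0 0 0; 0 0 0 0 0 0 0; 0 0 0 0 0 0 0")

```text
clock: 13.87
tool_pos: [0.4907, -0.1675, 0.0955]
orientation: [-180.0, 0.5, -174.7]
force: [-0.1, 0.1, 0.8]
opening: 0.0007
```

```bash
python3 look.py 14 s
```

```text
13.8667 [ 0.4907 -0.1675  0.0955] [-179.98    0.48 -174.72] [-0.1  0.1  0.8] 0.00066227772938946
tcp loc [-0.0045  0.1097  0.0955]
```

View pics/s14.png

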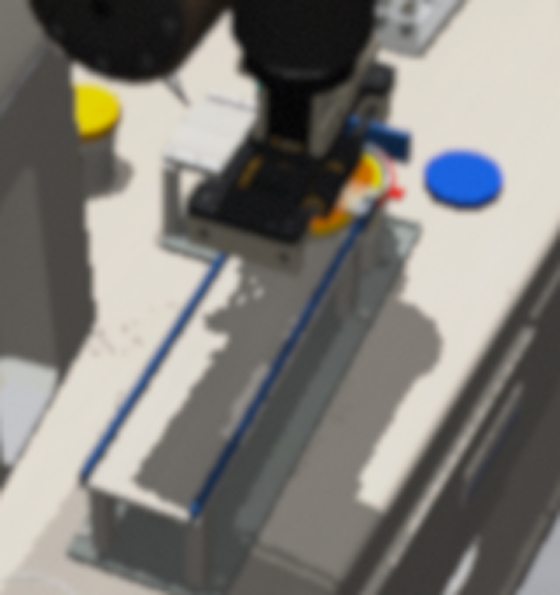

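View pics/t14.png

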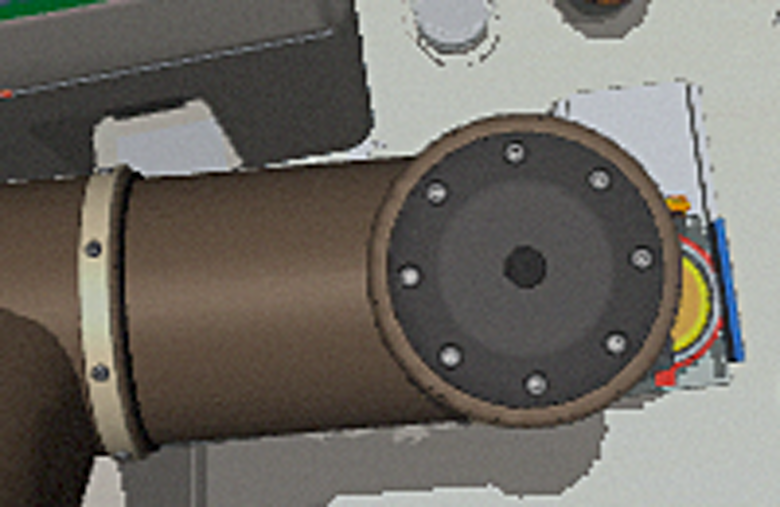

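View first.

The lid colour is lighter again at (690,305), which suggests it dropped flat. I'll back off and check.

step_arm(plan="0 0 1 0 0 0 0; 0 0 1.5 0 0 0 0; 0 0.5 0 -3 0 0 0; 0 1 0 -4 0 0 0; 0 1.73 -2.56 -0.5 0 -5 0; 0 1.68 -2.56 -0.65 0 -5 0; 0 1.62 -2.56 -0.79 0 -5 0; 0 1.55 -2.56 -0.93 0 -5 0; 0 1.46 -2.56 -1.06 0 -5 0; 0 0 0 0 0 0 0")

```text
clock: 14.8
tool_pos: [0.3972, -0.2773, 0.1891]
orientation: [180.0, 24.8, -174.9]
force: [0.0, -0.0, -0.0]
opening: 0.0002
```

```bash
python3 look.py 15; python3 - <<'E'
from h import *
w=calibration("wrist");im=snapshot("wrist");cv2.imwrite('pics/w15.png',im)
np.savez('w15.npz',K=w["K"],T=w["camera_from_world"])
a=im[130:270,195:400];cv2.imwrite('pics/w15c.png',cv2.resize(a,None,fx=3.9,fy=3.9,interpolation=cv2.INTER_CUBIC))
E
```

```text
14.8 [ 0.3972 -0.2773  0.1891] [ 179.99   24.75 -174.94] [ 0. -0. -0.] 0.0002472997999183711
tcp loc [-0.1074  0.0087  0.1891]
```

View pics/t15.png

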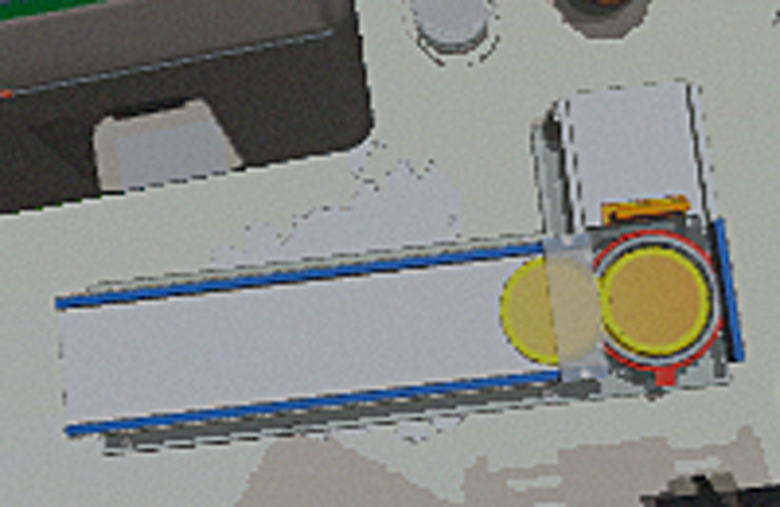

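View pics/w15c.png

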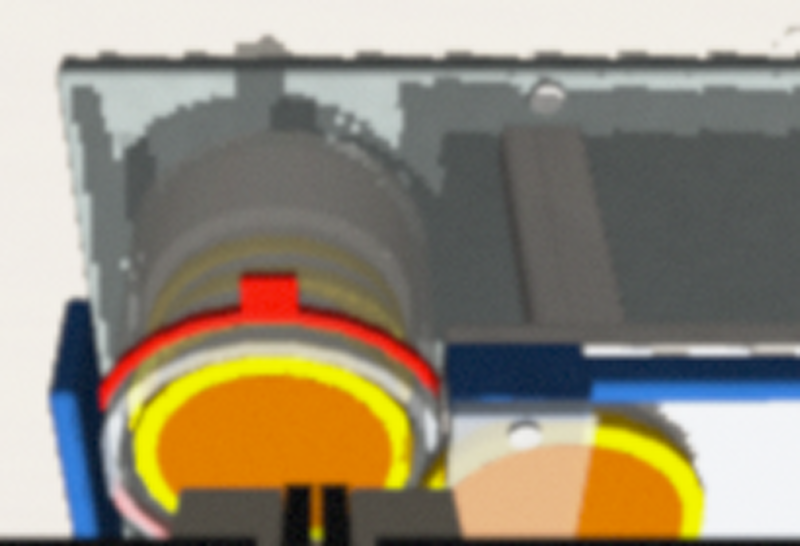

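```bash
python3 - <<'E'
from h import *
d=np.load('w15.npz');w={"K":d["K"],"camera_from_world":d["T"]}
yaw=np.radians(5.1);Lx=np.array([np.cos(yaw),np.sin(yaw),0]);Ly=np.array([-np.sin(yaw),np.cos(yaw),0])
f=lambda x,y:(195+(x+.5)/3.9-.5,130+(y+.5)/3.9-.5)
for A in (np.array([.505,-.2764,0]),np.array([.509,-.2764,0])):
    for nm,q,xx in[("ring up",(310,320),-.0425),("ring low",(310,306),-.0425),("lid front top",(275,357),-.032),("rim front outer",(275,341),-.0375)]:
        o,dd=ray(w,*f(*q));t=(xx-(o-A)@Lx)/(dd@Lx);print(nm,(o+t*dd)[2].round(4))
    p=onz(w,*f(275,357),.081);q=onz(w,*f(135,430),.081);r=onz(w,*f(412,430),.081);print('dish width',np.linalg.norm(q-r))
plan([.560,-.272,.17],rot(0),7,0)
E
```

```text
ring up 0.08
ring low 0.0757
lid front top 0.0802
rim front outer 0.0811
dish width 0.061534599309973875
ring up 0.0757
ring low 0.0713
lid front top 0.0762
rim front outer 0.0769
dish width 0.061534599309973875
0 -1.97 -0.15 1.19 0.01 3.5 -0.02; 0 -2.04 -0.15 1.07 0.01 3.5 -0.02; 0 -2.1 -0.15 0.94 0.01 3.5 -0.02; 0 -2.15 -0.15 0.81 0.01 3.5 -0.02; 0 -2.2 -0.15 0.68 0.01 3.5 -0.02; 0 -2.24 -0.15 0.55 0.01 3.5 -0.02; 0 -2.27 -0.15 0.41 0.01 3.5 -0.02
mm/row 23.07087075470361 deg/row 3.496527481784359
```

The wrist view shows dish_4 flat. Its lid front edge at (275,357) and the ring's upper edge both come out at about 80 mm, so the stack is level with the mark. Dish_5 is spare under the bridge. Now I'll close the shutter from the far side of the tab.

step_arm(plan="0 -1.97 -0.15 1.19 0 3.5 0; 0 -2.04 -0.15 1.07 0 3.5 0; 0 -2.1 -0.15 0.94 0 3.5 0; 0 -2.15 -0.15 0.81 0 3.5 0; 0 -2.2 -0.15 0.68 0 3.5 0; 0 -2.24 -0.15 0.55 0 3.5 0; 0 -2.27 -0.15 0.41 0 3.5 0; 0 -2.3 0 0 0 0 0; 0 0 0 2.5 0 0 0; 0 0 0 2 0 0 0; 0 0 0 0 0 0 0")

```text
clock: 15.82
tool_pos: [0.5829, -0.264, 0.1188]
orientation: [179.7, -0.6, -174.6]
force: [-1.7, 0.9, -1.3]
opening: 0.0006
```

```bash
python3 look.py 16 s
```

```text
15.8167 [ 0.5829 -0.264   0.1188] [ 179.74   -0.57 -174.58] [-1.7  0.9 -1.3] 0.0005580818380357841
tcp loc [0.0787 0.0054 0.1188]
```

View pics/s16.png

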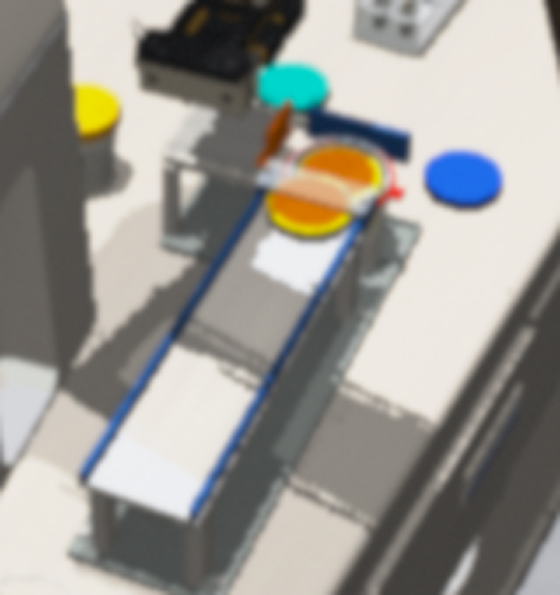

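step_arm(plan="0 0 -0.4 1.4 0 0 0; 0 0.7 0 0 0 0 0; 0 0.8 0 0 0 0 0; 0 0.8 0 0 0 0 0; 0 0.9 0 0 0 0 0; 0 1 0 0 0 0 0; 0 1 0 0 0 0 0; 0 1 0 0 0 0 0; 0 1 0 0 0 0 0; 0 0.9 0 0 0 0 0; 0 0.8 0 0 0 0 0; 0 0 0 0 0 0 0")

```text
clock: 16.92
tool_pos: [0.4938, -0.2797, 0.1104]
orientation: [179.9, -0.1, -174.7]
force: [-0.2, 0.5, -0.5]
opening: 0.0004
```

```bash
python3 look.py 17 s
```

```text
16.9167 [ 0.4938 -0.2797  0.1104] [ 1.7985e+02 -1.5000e-01 -1.7475e+02] [-0.2  0.5 -0.5] 0.00044929707086473837
tcp loc [-0.0114 -0.0023  0.1104]
```

View pics/s17.png

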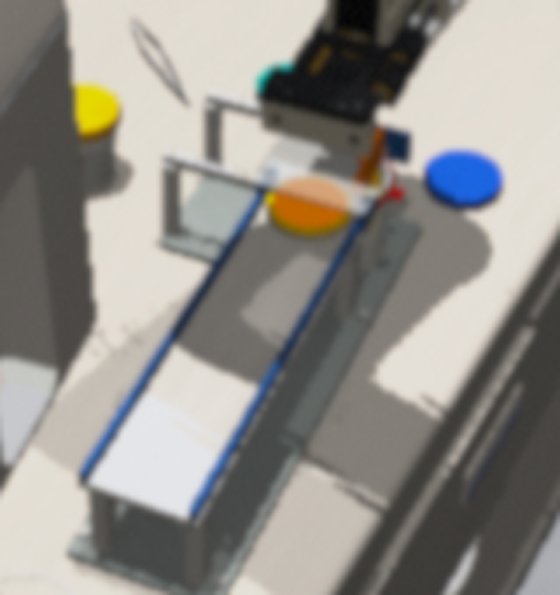

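step_arm(plan="0 0.4 0 0 0 0 0; 0 0.3 0 0 0 0 0; 0 0.2 0 0 0 0 0; 0 0 0 0 0 0 0")

```text
clock: 17.35
tool_pos: [0.4866, -0.2804, 0.1102]
orientation: [179.9, -0.1, -174.7]
force: [1.0, -1.2, 0.0]
opening: 0.0008
```

step_arm(plan="0 0.3 0 0 0 0 0; 0 0.2 0 0 0 0 0; 0 0 0 0 0 0 0")

```text
clock: 17.6
tool_pos: [0.4815, -0.2809, 0.1103]
orientation: [179.9, -0.1, -174.7]
force: [0.0, 0.1, -0.1]
opening: 0.0004
```

step_arm(plan="0 0.2 0 0 0 0 0; 0 0.2 0 0 0 0 0; 0 0.1 0 0 0 0 0; 0 0 0 0 0 0 0")

```text
clock: 17.93
tool_pos: [0.4793, -0.2812, 0.1108]
orientation: [179.9, 0.2, -174.7]
force: [8.7, 0.7, -3.8]
opening: 0.0007
```

The force rose to 9 N at TCP x≈-26, where the shut stop was expected. I'll retreat and check.

step_arm(plan="0 -1 0 0 0 0 0; 0 -1 0 -0.5 0 0 0; 0 0 0 -3 0 0 0; 0 0 0 -3.5 0 0 0; 0 2 -2.5 -1 0 -5 0; 0 3 -2 -1 0 -5 0; 0 3 0.5 0 0 -5 0; 0 3 0.5 0 0 -5 0; 0 2 0 0 0 -5 0; 0 0 0 0 0 0 0; 0 0 0 0 0 0 0")

```text
clock: 18.85
tool_pos: [0.3707, -0.3272, 0.1786]
orientation: [179.8, 24.9, -175.0]
force: [-0.2, -0.4, 0.6]
opening: 0.0004
```

```bash
python3 look.py 18 s; python3 - <<'E'
from h import *
w=calibration("wrist");im=snapshot("wrist");cv2.imwrite('pics/w18.png',im)
np.savez('w18.npz',K=w["K"],T=w["camera_from_world"])
E
```

```text
18.85 [ 0.3707 -0.3272  0.1786] [ 179.85   24.94 -174.99] [-0.2 -0.4  0.6] 0.00044480773724781653
tcp loc [-0.1383 -0.0387  0.1786]
```

View pics/t18.png

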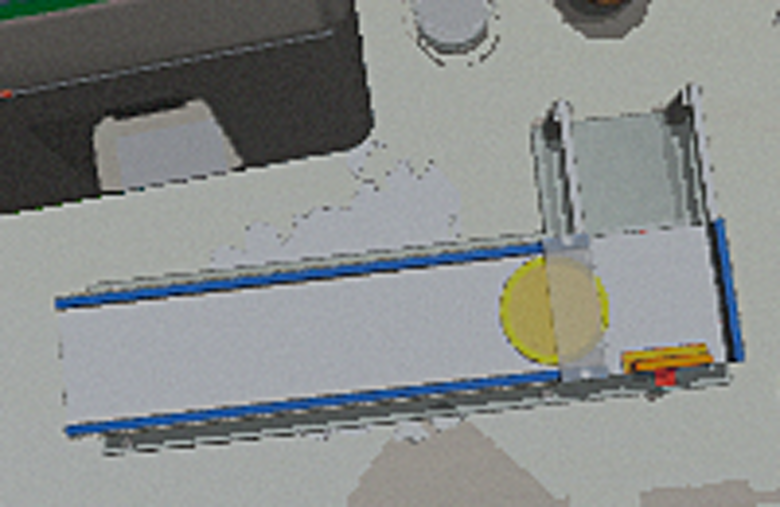

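View pics/w18.png

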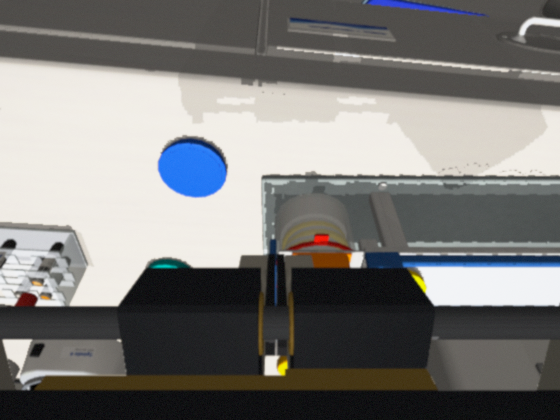

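View pics/s18.png

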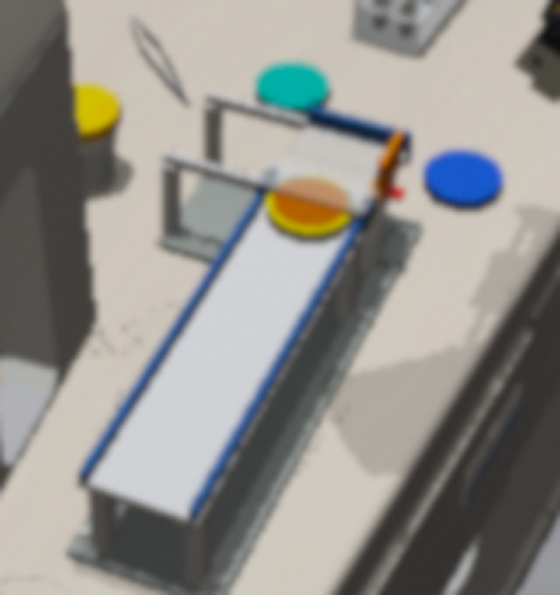

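```bash
python3 - <<'E'
from h import *
c=calibration("top")
for i in range(2):
    im=snapshot("top") if i else cv2.imread('pics/top0.png')
    h=cv2.cvtColor(im,cv2.COLOR_BGR2HSV);mo=((h[...,0]>5)&(h[...,0]<22)&(h[...,1]>150)).astype(np.uint8);mo[:,:345]=0;mo[:248]=0;mo[:,375:]=0;mo[275:]=0
    ys,xs=np.nonzero(mo);p=onz(c,xs.mean(),ys.mean(),.112);d=p-[.505,-.2764,p[2]];print(xs.mean(),ys.mean(),d[0]*.996+d[1]*.089)
    # dish positions of bystanders: compare
a=cv2.imread('pics/top0.png');b=im
for nm,(y0,y1,x0,x1) in dict(beaker250=(240,290,135,195),b100=(155,195,285,322),cup=(138,180,325,365)).items():
    print(nm,cv2.phaseCorrelate(*[cv2.cvtColor(k[y0:y1,x0:x1],cv2.COLOR_BGR2GRAY).astype(np.float32) for k in(a,b)]))
E
```

```text
359.92537313432837 258.6865671641791 -0.029080026633079972
360.17857142857144 262.125 -0.03667123596515733
beaker250 ((-0.03921686086894738, 0.04827634625194577), 1.0036420345306396)
b100 ((0.06821953894221622, 0.045537339874435645), 1.0137306061387061)
cup ((-0.12620393398815466, 0.4545071719877676), 0.9931779848204718)
```

```bash
python3 - <<'E'
from plant import workorder
print(workorder.close_job())
E
```

```text
the job is handed in; nothing more can be done
None
```

The job is handed in at about 19 s. I opened the shutter and pushed three dishes into the tube, so four are stacked. Dish_5 stays on the tray as the spare, and I pushed the shutter shut until it met its stop. No verdict came back.

- **Stack height:** The lid of the top dish and the ring's upper edge both measured about 80 mm. Four dishes should reach 81 mm and three only 69 mm. I could not see the stack again once the blade covered it.
- **A dish that stuck:** Dish_4 first hung tilted on the lip. I nudged it about 8 mm further with dish_5, and it then lay flat.
- **Spare dish:** Dish_5's centre is about 57 mm from the tube's axis, behind the lip at 36 mm. Its front edge overhangs the lip, above the blade.
- **Shutter:** The tab's final position measured 36.7 mm on the -x side of the axis, against 38 mm nominal. About 9 N of push force at the stop agrees with fully shut.
- **Bystanders:** The beakers did not move. The specimen cup showed a shift of less than half a pixel, about 1 mm, which I put down to lighting.
- **A disagreement:** My first estimate of the tube's axis from the tab was 4 mm off the one from the rails and ring. The likely cause is that the shutter started about 8 mm short of fully shut. I used the rails and ring value from then on.

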